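Fit the snap ring on the lap spindle

ROBOT

A 6-joint arm with a two-finger parallel gripper is mounted at the origin on the work surface. World frame = base frame: x ahead of the robot, y to its left, z up, the work surface at z = 0. Lengths are in m, angles in rad, forces in N, time in s.
With the tool pointing down it reaches from about 0.35 to 0.975 m from the base axis. Payload 4.9 kg.
Tool frame: the origin (TCP) lies midway between the tips of the shut fingers; the grasp point (between the pads) lies 19 mm behind it (manip.pinch_z is the distance from the TCP to the grasp point, in m); z points along the fingers, y is the direction in which the jaws open and shut (so a half turn about z gives the same grasp; the last joint's range is limited). The gripper opens to 85 mm and grips with 20 to 120 N. Pads are 22 mm wide; open, the fingers measure 114 mm over their backs; the gripper's body (76 mm by 85 mm) begins 54 mm behind the grasp point. The pads swing forward as they close: fully open they stand 13 mm farther back than shut.
Start: joints at [1.077, 0.053, 1.613, -0, 1.476, -0.119], TCP at [0.229, 0.582, 0.205] pointing down, gripper open.
Joint ranges: [-3.01, 3.01], [-1.01, 2.22], [0.06, 2.58], [-1.02, 4.17], [0.09, 2.62], [-3.14, 3.14]. Speed limits (rad/s): [2.57, 2.57, 3.14, 3.14, 3.14, 3.14].

INTERFACE

Orientations are given as a unit quaternion [w, x, y, z].
In Python, from plant import manip gives the robot as it stands.
- The arm moves only by the tool drive_tool, never from a script. Its argument "commands" is text: rows parted by semicolons, each of 5 numbers parted by spaces: the finger opening in mm, from 0 to 85.4, then the shift along the tool's x, y, z in units of 30 mm (1.0 is 30 mm), then the turn about the tool's z in degrees. A call has exactly 8 rows; each row shifts and turns the commanded pose from where the row before left it, along the tool's axes as they then stand; what a row does not reach is not made up. A row lasts 1/8 s, in which the tool goes at most 62.5 mm and 10.7 degrees, less where a joint would pass 70% of its speed; a pose out of reach is approached as far as the arm can. A call is refused whole if a number of a shift passes 1 or a number of a turn 10.7, either way. A call with a gripper value outside its range is refused whole. The fingers move at their own pace and stop on an object; the grip force is fixed at half the most. Time passes only in rows, so rows that do not move let the fingers close, or fill a call up. It gives the time, the measured TCP pose, the force and the opening at its end, in the units of the state.
- manip.state(): the state, without advancing time (a new reading comes with each control period).
- manip.grab_frame(name): name is "scene" or "top" or "wrist"; returns the picture (400x640x3 uint8, red, green, blue); there is no depth.
- manip.camera_params(name): a dict with "fx", "fy", "cx", "cy" (pixels), "distortion" ([k1, k2, p1, p2, k3] as OpenCV has them; the pictures are not rectified), "xyz" and "orientation" of the camera in the world. Camera axes: x right, y down, z forward; pixel columns grow to the right and rows downward; lengths in m; the calibration is good to about 2 mm. A picture is of the moment at which its call begins: read the wrist's pose just before it. camera_params takes no time and is no camera call; for the wrist camera it gives the pose at the moment of the call.
- manip.job_done(): hands the job in, once; it reports no verdict.
The state is a dict: "time": time; "joint_pos": joint angles; "joint_vel": joint speeds; "joint_efforts": joint torques, N m; "tool_pos": TCP position; "tool_rot": TCP orientation; "contact_force": force on the tool from outside, world axes, zero at the start; "ft_torque": the same for the moment, N m; "gripper_width": opening from 0.0 (shut) to 1.0 (fully open).
Only numpy, scipy, OpenCV 4.12 (cv2) and the standard library are available. Lean on these libraries where they do the work, as an engineer would, in place of code of your own. Each camera call takes 0.05 s, during which the arm holds its last target. There are 200 camera calls.

TASK

With the circlip pliers, take the snap ring from the wooden block by its two eyes, spread it, and lower it over the nose of the polishing lap's spindle; press the sprung collar down gently with it and let the ring close fully into the groove, so that it holds the collar down. Do not touch the ring with the fingers, do not press hard, stand the pliers back upright in their holder at the end, and leave the other things on the bench where they are.

Things in the scene. Friction and masses are not known exactly. Their poses are not given: they have to be found in the camera images.
- pliers: Parallel-action circlip pliers, 180 to 290 g, upright in the holder, tips down, both halves alike. Origin: midway between the lower ends of the two pins; z up, y through both pins and both handles. Steel head 30 (x) x 56 (y) mm at z 50 to 70 mm. Jaws below it 9 x 8 mm at y +-9 mm; each ends in a flat shoulder at z 4.5 mm, under which a square pin 4 x 4 mm points down 4.5 mm.
- pliers_grip (a point): Where to grip the pliers: between the two black upright handle plates, 115 mm above the pin ends. Plates 16 mm wide (x), z 74 to 135 mm; outer faces at y +-31 mm (62 mm over both), squeezed along y.
- handle_l (a joint): Travel of each plier handle inwards, m: 0 at rest, 0.010 at the stop (42 mm over both). Each pin moves outwards as much: y +-9 mm at rest, +-19 mm at the stop. A grip below 7 N leaves them at rest; with the ring on, about 24 N reaches the stop; let go, they spring back.
- ring: Dark steel snap ring, 5 mm thick, about 40 g, flat on the light wooden block: two halves joined at a springy back. Origin: centre of the closed ring, underside; z up, x towards the eyes. Closed: 63 mm outside, three inner lugs a half on a 45.4 mm circle. This frame is fixed to the half at +y, so when the ring is spread by q its middle line lies at -q/2 from this x.
- ring_back (a point): The ring's back pivot, 30 mm behind its centre (x = -30 mm), underside. With the ring spread fully, the point 30.5 mm from here along the ring's middle line belongs on the spindle axis, with about 1 mm clearance all round.
- ring_eyes (a point): Midway between the closed ring's two eyes, on its top face (x = 34 mm, z = 5 mm). The eyes are at y +-9 mm: square through holes 7 x 7 mm in 12 mm lobes.
- ring_arm (a joint): Opening angle q between the ring's halves, rad: 0 closed, about 0.245 with the pliers at their stop; at least 0.2 is needed to pass the spindle. Closing torque 0.45 N m plus 1.2 N m per rad.
- block: Light wooden block 120 x 120 x 18 mm on the bench under the ring; origin at the centre of its underside.
- lap: Polishing lap, fixed: grey motor box 180 x 180 x 36 mm, dark steel wheel of 164 mm diameter 49 to 69 mm up, brass collar of 88 mm diameter, steel spindle nose in the middle. Origin: centre of the box's underside, z up along the spindle.
- spindle (a point): Point on the spindle axis where the groove's bottom nominally lies, 67 mm above the bench. Wheel, collar and spindle stand up to 10 mm higher or lower than nominal, as the quill was last clamped: feel for it. Nominally above this point: groove (45 mm diameter) 0 to 7 mm, land (50 mm diameter) 7 to 12 mm, then the nose tapers to 44 mm diameter at its flat top, 20 mm.
- collar (a joint): How far the brass collar is pressed down against its spring, m. At 0 its top face is 2 mm below the land; its stop is at 0.006. Spring: 4.2 N at the start, 8.4 N at the stop. The 5 mm ring can close into the groove only with the collar down by 0.003 or more, and then holds it at about 0.003.
- stand: Dark wooden plier holder on a 70 x 80 mm foot, fixed, origin at the centre of its underside. Slot 16 (x) x 38 (y) mm in a block 44 x 66 mm, 58 mm high; the plier jaws hang in the slot and the plier head rests on the block (plier origin 50 mm below the block's top).
- stand_top (a point): Centre of the holder's top, 58 mm above the bench.
- hammer: Hammer, bystander, origin at its underside.
- screwdriver: Screwdriver, bystander.
- mandrel: Tapered steel ring mandrel standing upright, 110 mm high, foot 38 mm, bystander.
- spacer: Plain closed steel spacer ring 60 mm across, 6 mm thick, without eyes, bystander.
- tumbler: Empty glass tumbler, 64 mm across, 90 mm high, bystander.
- woodblock: Small loose wooden block 90 x 55 x 30 mm, bystander.
- jar: Small amber jar, 56 mm across, 60 mm high, bystander.
Mind the look-alikes: they are no part of the job. Of the things that look like the stand, the smallest one is meant.

How it is judged:
By the outcome, as a careful person would: the job done as asked, in the order asked, and still so for the second after the job is handed in, with the robot touching nothing.
It also fails if it takes over 58 s, if anything falls off the work surface, if the arm or the gripper's body presses on something with over 40 N, if the wrist force passes 120 N, or if a joint passes its speed limit or range.

## Working session

There is one attempt and no reset: what is moved stays moved. The work goes in short steps, Python scripts to look and compute and a tool call to move; the robot and the scene stay as the last step left them, time stands still between calls to the robot, and variables do not carry over. Pictures are saved under pics/ and viewed, about 8 in all and at most 12, crops included, and the job is handed in when it is done.

Besides the shell and the picture viewer there is one more tool, called after "Call:" as name(argument=value, ...) on one line, values as JSON. drive_tool: Moves the arm, as the interface text tells. Its arguments: {"type":"object","properties":{"commands":{"type":"string"}},"required":["commands"]}

```bash
ls; mkdir -p pics; python3 - <<'E'
from plant import manip
import cv2
s=manip.state();print(s, manip.pinch_z)
for n in("scene","top","wrist"):
    print(n,manip.camera_params(n)); cv2.imwrite(f"pics/{n}0.png",manip.grab_frame(n)[:,:,::-1])
E
```

```text
pics
{'time': 0.0, 'joint_pos': array([ 1.07699513e+00,  5.33456347e-02,  1.61428851e+00,  2.38461167e-06,
        1.47602155e+00, -1.19006243e-01]), 'joint_vel': array([ 1.49761579e-03,  1.75456669e-03,  3.73638661e-04,  7.84119791e-06,
       -1.06544205e-03,  2.27177974e-03]), 'joint_efforts': array([-9.59396784e-04, -3.93675506e+01, -3.70180464e+01, -2.05807919e-04,
        7.04025166e-03,  2.32496791e-05]), 'tool_pos': array([0.22847867, 0.58100947, 0.20357333]), 'tool_rot': array([-3.12270007e-04,  1.86302581e-01,  9.82491875e-01, -9.83115910e-04]), 'contact_force': array([ 1.08693374,  0.32792726, -0.66481527]), 'ft_torque': array([-0.01998472,  0.0670184 , -0.03383578]), 'gripper_width': 1.0016687007650076} 0.0187
scene {'fx': 400.7566349324333, 'fy': 400.7566349324333, 'cx': 321.50033466837783, 'cy': 202.7515551427612, 'distortion': array([0.01161492, 0.        , 0.        , 0.        , 0.        ]), 'xyz': array([ 1.25190882, -0.56908632,  1.19434269]), 'orientation': array([-0.31387735,  0.85080929,  0.39722626, -0.14076884])}
top {'fx': 425.2482578634962, 'fy': 425.2482578634962, 'cx': 316.4545871463586, 'cy': 197.71099412908367, 'distortion': array([-0.03001912,  0.        ,  0.        ,  0.        ,  0.        ]), 'xyz': array([0.40552266, 0.01079693, 1.34102138]), 'orientation': array([ 0.04672966, -0.70310628,  0.70881395, -0.03225961])}
wrist {'fx': 283.1220753030868, 'fy': 283.1220753030868, 'cx': 320.32367356473287, 'cy': 204.06281787903075, 'distortion': array([-0.04573515,  0.        ,  0.        ,  0.        ,  0.        ]), 'xyz': array([0.15967412, 0.60828796, 0.37357129]), 'orientation': array([0.12142247, 0.81721657, 0.55750518, 0.08125045])}
```

View pics/top0.png

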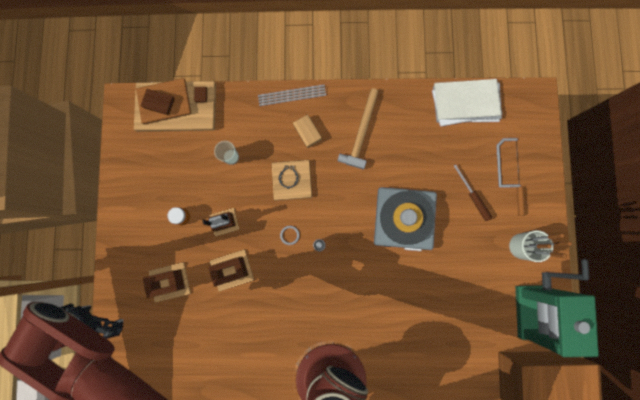

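View pics/scene0.png

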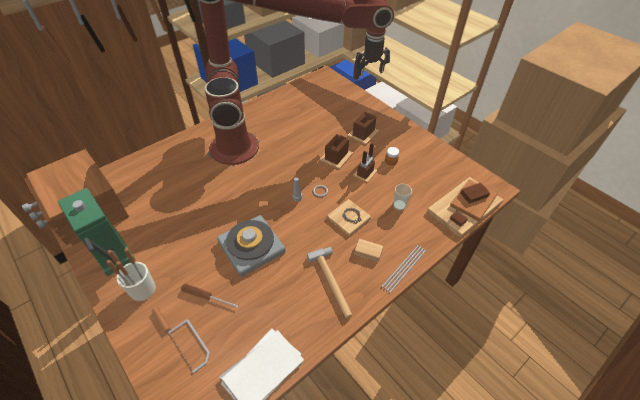

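```bash
cat > h.py <<'E'
import numpy as np, cv2
from scipy.spatial.transform import Rotation as Ro
from plant import manip
def Rq(q): return Ro.from_quat([q[1],q[2],q[3],q[0]]).as_matrix()
def K(c): return np.array([[c['fx'],0,c['cx']],[0,c['fy'],c['cy']],[0,0,1.]])
def ray(c,px):
    u=cv2.undistortPoints(np.array([[px]],float),K(c),np.array(c['distortion']))[0,0]
    return np.array(c['xyz']),Rq(c['orientation'])@[u[0],u[1],1.]
def onz(c,px,z):
    o,d=ray(c,px); return o+d*(z-o[2])/d[2]
def proj(c,P):
    R=Rq(c['orientation']); rv=cv2.Rodrigues(R.T)[0]; t=-R.T@np.array(c['xyz'])
    return cv2.projectPoints(np.array(P,float).reshape(-1,1,3),rv,t,K(c),np.array(c['distortion']))[0][:,0]
def shot(n):
    c=manip.camera_params(n); im=manip.grab_frame(n)[:,:,::-1].copy(); return c,im
def plan(x,y,z,yaw=None):
    """target TCP; yaw = world angle (deg) of tool y axis, taken mod 180. prints turn first, then shift after turn."""
    s=manip.state(); R=Rq(s['tool_rot']); p=s['tool_pos']
    cur=np.degrees(np.arctan2(R[1,1],R[0,1])); yaw=cur if yaw is None else yaw
    d=(yaw-cur+90)%180-90
    turn=-d  # tool z is down
    R2=R@Ro.from_euler('z',turn,degrees=True).as_matrix()
    sh=R2.T@(np.array([x,y,z])-p)
    print('cur',p.round(4),'yaw %.2f'%cur,'turn %.2f'%turn,'shift units',(sh/.03).round(3),'w %.3f'%s['gripper_width'],'F',s['contact_force'].round(1),'j6 %.2f'%s['joint_pos'][5],'t %.2f'%s['time'],'tilt',R[:2,2].round(4))
E
python3 - <<'E'
from h import *
c=manip.camera_params('top')
for n,px,z in [('stand',(225,222),.0),('pl',(216,220),.14),('block',(292,180),.018),('ring',(290,177),.02),('lap',(407,217),.08),('spacer',(290,235),0),('spindle',(409,216),.087),('mandrel',(319,245),.1),('s2',(232,270),.06),('s3',(165,283),.06),('jar',(177,215),.06),('tumbler',(228,150),.05)]: print(n,onz(c,px,z).round(3))
im=cv2.imread('pics/top0.png')
a=cv2.resize(im[135:255,165:325],None,fx=4.9,fy=4.9,interpolation=cv2.INTER_CUBIC); cv2.imwrite('pics/c1.png',a)
E
```

```text
stand [0.481 0.329 0.   ]
pl [0.479 0.321 0.14 ]
block [0.611 0.114 0.018]
ring [0.62 0.12 0.02]
lap [ 0.487 -0.232  0.08 ]
spacer [0.439 0.122 0.   ]
spindle [ 0.49  -0.236  0.087]
mandrel [0.407 0.029 0.1  ]
s2 [0.334 0.291 0.06 ]
s3 [0.296 0.493 0.06 ]
jar [0.5   0.462 0.06 ]
tumbler [0.703 0.311 0.05 ]
```

View pics/c1.png

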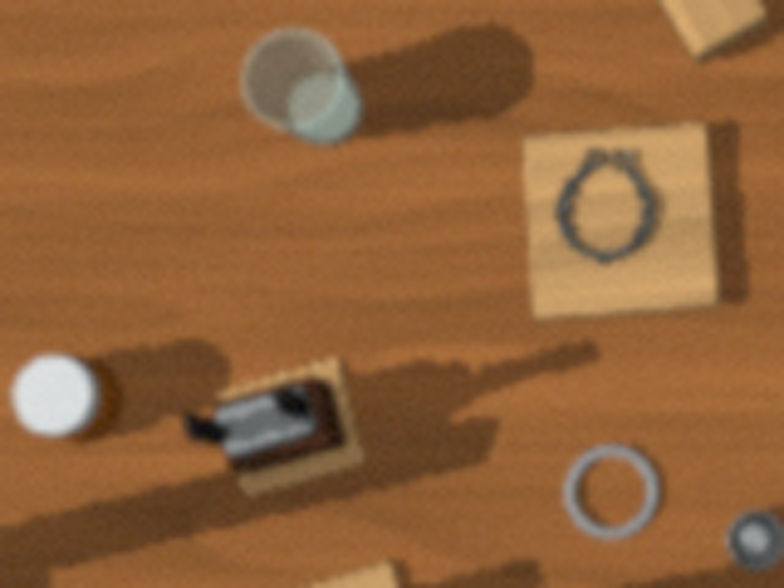

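```bash
python3 - <<'E'
from h import *
c=manip.camera_params('top')
f=lambda x,y:(165+x/4.9,135+y/4.9)
a,b=onz(c,f(207,427),.143),onz(c,f(293,403),.143); print(a,b,np.linalg.norm(a-b))
d=b-a; yaw=np.degrees(np.arctan2(d[1],d[0]));print('pliers mid',(a+b)/2,yaw%180)
a,b=onz(c,f(593,155),.023),onz(c,f(628,155),.023); print('eyes',a,b)
print('ring back',onz(c,f(605,260),.02),'block corners',[onz(c,f(*p),.018).round(3) for p in[(523,137),(706,122),(719,300),(535,318)]])
plan(.479,.321,.20,yaw)
E
```

```text
[0.47318933 0.34541446 0.143     ] [0.48672822 0.29543842 0.143     ] 0.05177746851103722
pliers mid [0.47995877 0.32042644 0.143     ] 105.15803850654217
eyes [0.65301143 0.13253792 0.023     ] [0.65276122 0.10999549 0.023     ]
ring back [0.58521534 0.12502403 0.02      ] block corners [array([0.666, 0.178, 0.018]), array([0.675, 0.06 , 0.018]), array([0.559, 0.052, 0.018]), array([0.548, 0.17 , 0.018])]
cur [0.2286 0.5811 0.2039] yaw 68.52 turn -36.64 shift units [ -5.79  -10.552   0.134] w 1.003 F [ 0.3  0.8 -0.3] j6 -0.12 t 0.15 tilt [-0.0007 -0.0014]
```

Call:
drive_tool(commands="85 0 0 0 -9.2;85 0 0 0 -9.2;85 0 0 0 -9.2;85 0 0 0 -9;85 -0.53 -0.96 0.01 0;85 -0.53 -0.96 0.01 0;85 -0.53 -0.96 0.01 0;85 -0.53 -0.96 0.01 0")

```text
time: 1.15
tool_pos: [0.3207, 0.486, 0.2031]
tool_rot: [-0.0, -0.132, 0.991, -0.0]
contact_force: [0.5, 0.4, -0.3]
gripper_width: 0.997
```

Call:
drive_tool(commands="85 -0.53 -0.96 0.01 0;85 -0.53 -0.96 0.01 0;85 -0.53 -0.96 0.01 0;85 -0.53 -0.96 0.01 0;85 -0.53 -0.96 0.01 0;85 -0.53 -0.96 0.01 0;85 -0.48 -0.96 0.01 0;85 0 0 0 0")

```text
time: 2.15
tool_pos: [0.4797, 0.3196, 0.201]
tool_rot: [-0.0, -0.13, 0.991, -0.0]
contact_force: [-0.6, 0.3, -0.4]
gripper_width: 0.994
```

```bash
python3 - <<'E'
from h import *
plan(.479,.321,.20,105.16)
c,im=shot('wrist'); cv2.imwrite('pics/w1.png',im); np.save('w1.npy',c,allow_pickle=True)
print(proj(c,[[.473,.345,.143],[.487,.295,.143],[.48,.32,.058]]))
E
```

```text
cur [0.4797 0.3196 0.201 ] yaw 104.96 turn -0.20 shift units [0.01  0.052 0.033] w 0.994 F [-0.6  0.3 -0.4] j6 -1.37 t 2.15 tilt [-0.0007 -0.0005]
[[351.40361222 210.28407799]
 [290.11455573 210.90962659]
 [320.7073361  187.3537834 ]]
```

View pics/w1.png

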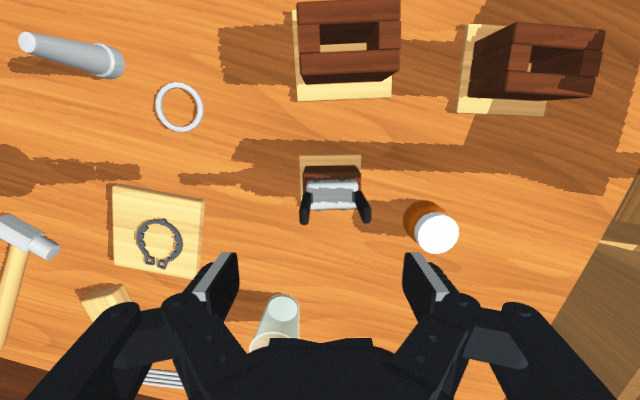

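```bash
python3 - <<'E'
from h import *
c=np.load('w1.npy',allow_pickle=True).item(); im=cv2.imread('pics/w1.png')
m=((im.max(2)<45)*255).astype(np.uint8); m[:,:285]=0;m[:,385:]=0;m[:180]=0;m[235:]=0
n,l,s,ce=cv2.connectedComponentsWithStats(m)
for i in range(1,n):
    if s[i,4]>30:
        print(s[i],ce[i]); ys,xs=np.where(l==i)
        for y in range(s[i,1],s[i,1]+s[i,3],3): print(y,xs[ys==y].min(),xs[ys==y].max(),end='; ')
        print()
g=cv2.cvtColor(im,cv2.COLOR_BGR2GRAY)
cv2.imwrite('pics/c2.png',cv2.resize(im[145:235,280:400],None,fx=6,fy=6,interpolation=cv2.INTER_CUBIC))
E
```

```text
[355 191  14  32 262] [361.52671756 205.47709924]
191 357 359; 194 355 361; 197 355 363; 200 355 365; 203 356 366; 206 357 368; 209 358 367; 212 360 367; 215 361 366; 218 362 365; 221 363 367; 
[300 192  11  32 215] [304.64651163 205.97674419]
192 305 306; 195 303 310; 198 303 310; 201 302 310; 204 301 309; 207 300 308; 210 300 308; 213 300 308; 216 300 302; 219 300 304; 222 301 303;
```

View pics/c2.png

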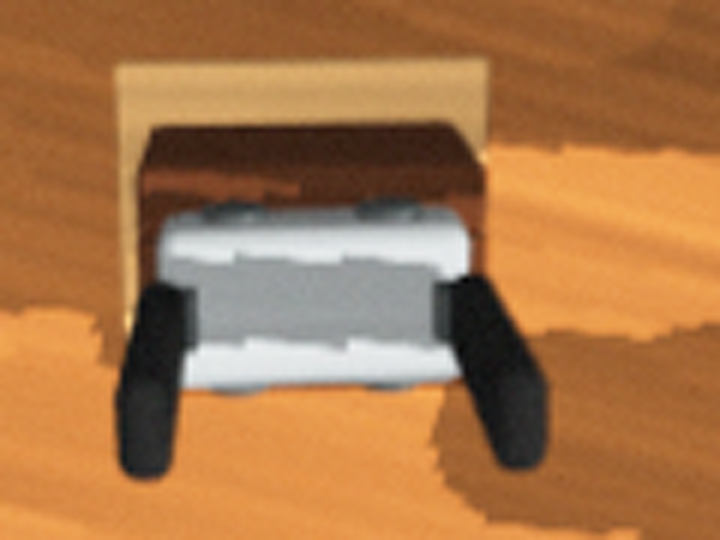

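```bash
python3 - <<'E'
from h import *
c=np.load('w1.npy',allow_pickle=True).item()
f=lambda x,y:(280+x/6,145+y/6)
a,b=onz(c,f(118,428),.143),onz(c,f(548,421),.143); d=b-a
print('outer',a,b,np.linalg.norm(d),'mid',(a+b)/2,'yaw',np.degrees(np.arctan2(d[1],d[0]))%180)
P=[onz(c,f(*p),.078) for p in[(163,225),(468,220),(468,378),(163,385)]]; print('head',np.mean(P,0),np.linalg.norm(P[0]-P[1]),np.linalg.norm(P[1]-P[2]))
d=P[1]-P[0];print(np.degrees(np.arctan2(d[1],d[0])));d=P[2]-P[3];print(np.degrees(np.arctan2(d[1],d[0])))
P=[onz(c,f(*p),0.008) for p in[(116,65),(488,60)]];print('foot edge',P,np.linalg.norm(P[0]-P[1])); d=P[1]-P[0];print(np.degrees(np.arctan2(d[1],d[0])))
m=(a+b)/2; plan(m[0],m[1],.104,105)
E
```

```text
outer [0.48962149 0.30398302 0.143     ] [0.47278432 0.36269112 0.143     ] 0.061074802434255844 mid [0.4812029  0.33333707 0.143     ] yaw 106.00260393684036
head [0.48077471 0.33336772 0.078     ] 0.053713389914192444 0.02919232674064952
105.99884717846787
106.40309160516594
foot edge [array([0.45866634, 0.28606365, 0.008     ]), array([0.43711672, 0.36214016, 0.008     ])] 0.07906972794335537
105.8154368002988
cur [0.479  0.3205 0.2011] yaw 105.03 turn 0.03 shift units [-0.186  0.394  3.235] w 0.994 F [ 0.4 -0.3  0.6] j6 -1.37 t 2.20 tilt [-0.001 -0.   ]
```

Call:
drive_tool(commands="85 -0.16 0.41 0 -1;85 0 0 0.5 0;85 0 0 0.6 0;85 0 0 0.6 0;85 0 0 0.6 0;85 0 0 0.6 0;85 0 0 0.53 0;75 0 0 0 0")

```text
time: 3.2
tool_pos: [0.4792, 0.3335, 0.0965]
tool_rot: [-0.002, -0.14, 0.99, -0.001]
contact_force: [0.4, -0.3, -0.4]
gripper_width: 0.879
```

Call:
drive_tool(commands="70 0 0 0 0;68 0 0 0 0;66 0 0 0 0;65 0 0 0 0;64 0 0 0 0;63 0 0 0 0;62 0 0 0 0;62 0 0 0 0")

```text
time: 4.2
tool_pos: [0.4804, 0.334, 0.0987]
tool_rot: [0.0, -0.14, 0.99, -0.0]
contact_force: [0.7, -2.7, 2.1]
gripper_width: 0.727
```

```bash
python3 - <<'E'
from h import *
plan(.481,.3333,.098,106)
print(manip.state()['gripper_width']*85.4)
E
```

```text
cur [0.4804 0.334  0.0987] yaw 106.12 turn 0.12 shift units [-0.011 -0.029  0.025] w 0.727 F [ 0.7 -2.7  2.1] j6 -1.37 t 4.20 tilt [ 0.0003 -0.0002]
62.09814841214231
```

Call:
drive_tool(commands="61.5 0 0 0 0;61 0 0 0 0;60.5 0 0 0 0;60.5 0 0 0 0;60.5 0 0 -0.2 0;60.5 0 0 -0.2 0;60.5 0 0 -0.2 0;60.5 0 0 0 0")

```text
time: 5.2
tool_pos: [0.4805, 0.3345, 0.1172]
tool_rot: [0.001, -0.14, 0.99, 0.0]
contact_force: [-0.2, -0.4, -2.4]
gripper_width: 0.709
```

```bash
python3 - <<'E'
from h import *
plan(.481,.3333,.098,106)
print(manip.state()['gripper_width']*85.4)
c,im=shot('wrist'); cv2.imwrite('pics/w2.png',im); np.save('w2.npy',c,allow_pickle=True)
E
```

```text
cur [0.4805 0.3345 0.1172] yaw 106.13 turn 0.13 shift units [-0.003 -0.043  0.641] w 0.709 F [-0.2 -0.4 -2.4] j6 -1.37 t 5.20 tilt [0.0009 0.0008]
60.50667979567081
```

View pics/w2.png

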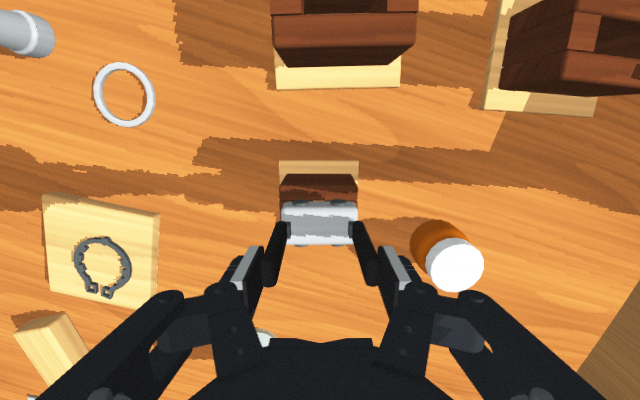

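```bash
cat >> h.py <<'E'
def ringmask(im,c,ctr,r=.05,thr=95):
    """dark ring pixels near ctr (world) ; returns mask"""
    a=np.linspace(0,2*np.pi,40); P=np.c_[ctr[0]+r*np.cos(a),ctr[1]+r*np.sin(a),0*a+.02]
    z=np.zeros(im.shape[:2],np.uint8); cv2.fillPoly(z,[proj(c,P).astype(np.int32)],255)
    return z&((im.max(2)<thr)*255).astype(np.uint8)
E
python3 - <<'E'
from h import *
c=np.load('w2.npy',allow_pickle=True).item(); im=cv2.imread('pics/w2.png')
e1,e2=onz(c,(93,289),.021),onz(c,(107,293),.021); b=onz(c,(98,240),.021)
print('eyes',e1,e2,np.linalg.norm(e1-e2),'back',b)
P=[onz(c,p,.097) for p in[(283,207),(357,207),(358,243),(285,243)]]; print('head',np.mean(P,0),np.linalg.norm(P[0]-P[1]),np.linalg.norm(P[1]-P[2]))
P=[onz(c,p,.018) for p in[(43,193),(160,213),(157,311),(49,290)]]; print('block',np.round(P,3),np.mean(P,0))
m=ringmask(im,c,(.62,.12)); cs,_=cv2.findContours(m,cv2.RETR_EXTERNAL,cv2.CHAIN_APPROX_NONE)
k=max(cs,key=cv2.contourArea)[:,0]; W=np.array([onz(c,p,.021)[:2] for p in k]); print('ring bbox',W.min(0),W.max(0))
rc=cv2.minEnclosingCircle(W.astype(np.float32)*1000);print(rc)
plan(.60,.12,.2,90)
E
```

```text
eyes [0.65369573 0.11857049 0.021     ] [0.6539476  0.13484815 0.021     ] 0.016279610979620985 back [0.58998354 0.12209478 0.021     ]
head [0.47971765 0.33462614 0.097     ] 0.052096430934453195 0.027718352095928652
block [[0.556 0.059 0.018]
 [0.542 0.182 0.018]
 [0.663 0.192 0.018]
 [0.675 0.064 0.018]] [0.60902508 0.12414002 0.018     ]
ring bbox [0.623019   0.10074135] [0.6566576  0.12326026]
((640.191650390625, 111.44203186035156), 19.63763999938965)
cur [0.4803 0.3343 0.1168] yaw 106.13 turn 16.13 shift units [-3.99  -7.142 -2.774] w 0.709 F [ 1.1 -0.4 -2.3] j6 -1.37 t 5.25 tilt [0.0003 0.0004]
```

Call:
drive_tool(commands="60.5 0 0 -0.4 0;60.5 0 0 -0.5 0;60.5 0 0 -0.5 0;60.5 0 0 -0.5 0;60.5 0 0 -0.5 0;60.5 0 0 -0.4 0;60.5 0 0 0 0;60.5 0 0 0 0")

```text
time: 6.25
tool_pos: [0.4799, 0.334, 0.2]
tool_rot: [-0.001, -0.14, 0.99, -0.0]
contact_force: [0.2, 0.2, -1.7]
gripper_width: 0.706
```

```bash
python3 - <<'E'
from h import *
plan(.645,.127,.155,90)
E
```

```text
cur [0.4799 0.334  0.2   ] yaw 106.13 turn 16.13 shift units [-5.504 -6.898  1.496] w 0.706 F [ 0.2  0.2 -1.7] j6 -1.37 t 6.25 tilt [-0.0011 -0.0005]
```

Call:
drive_tool(commands="60.5 0 0 0 8;60.5 0 0 0 8.1;60.5 -0.55 -0.7 0 0;60.5 -0.7 -0.9 0 0;60.5 -0.7 -0.9 0 0;60.5 -0.7 -0.9 0 0;60.5 -0.7 -0.9 0 0;60.5 -0.7 -0.9 0 0")

```text
time: 7.25
tool_pos: [0.6019, 0.1772, 0.1993]
tool_rot: [-0.001, -0.0, 1.0, -0.0]
contact_force: [-0.9, -0.0, -1.6]
gripper_width: 0.711
```

Call:
drive_tool(commands="60.5 -0.7 -0.9 0.3 0;60.5 -0.7 -0.8 0.3 0;60.5 -0.05 0 0.3 0;60.5 0 0 0.3 0;60.5 0 0 0.3 0;60.5 0 0 0 0;60.5 0 0 0 0;60.5 0 0 0 0")

```text
time: 8.25
tool_pos: [0.6457, 0.1275, 0.1564]
tool_rot: [0.001, -0.0, 1.0, 0.0]
contact_force: [0.1, -0.1, -3.1]
gripper_width: 0.709
```

```bash
python3 - <<'E'
from h import *
plan(.645,.127,.155,90)
c,im=shot('wrist'); cv2.imwrite('pics/w3.png',im); np.save('w3.npy',c,allow_pickle=True)
q=proj(c,[[.654,.127,.023],[.59,.122,.023]]);print(q)
cv2.imwrite('pics/c3.png',cv2.resize(im[80:280,220:420],None,fx=3,fy=3,interpolation=cv2.INTER_CUBIC))
E
```

```text
cur [0.6457 0.1275 0.1564] yaw 90.05 turn 0.05 shift units [ 0.023 -0.016  0.047] w 0.709 F [ 0.1 -0.1 -3.1] j6 -1.49 t 8.25 tilt [0.0012 0.0001]
[[320.02000677 196.03513639]
 [315.33249962 137.02817154]]
```

View pics/c3.png

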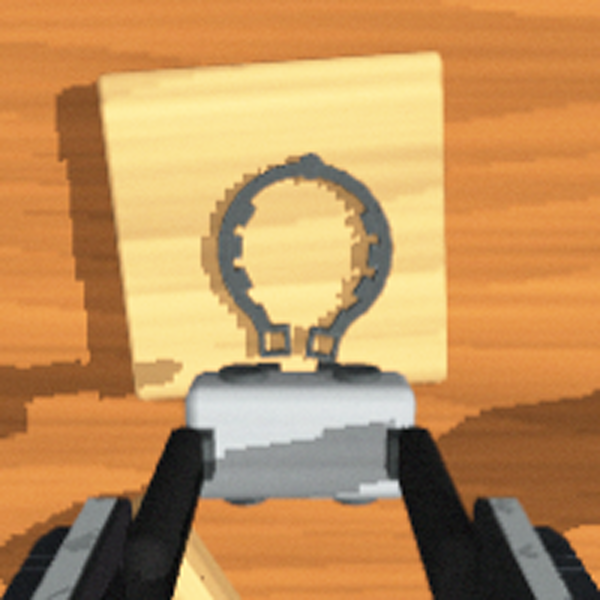

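```bash
python3 - <<'E'
from h import *
c=np.load('w3.npy',allow_pickle=True).item(); im=cv2.imread('pics/w3.png')
f=lambda x,y:(220+x/3,80+y/3)
e1,e2=onz(c,f(275,342),.022),onz(c,f(321,344),.022); b=onz(c,f(312,162),.023)
d=e2-e1;print('eyes',e1,e2,np.linalg.norm(d),'mid',(e1+e2)/2,'yaw',np.degrees(np.arctan2(d[1],d[0])),'back',b)
m=((im.max(2)<115)&(im.min(2)>25)&(im[:,:,0].astype(int)>im[:,:,2]*.75)).astype(np.uint8)*255
m[200:]=0;m[:125]=0;m[:,:288]=0;m[:,352:]=0
cs,_=cv2.findContours(m,cv2.RETR_EXTERNAL,cv2.CHAIN_APPROX_NONE); k=max(cs,key=len)[:,0]
W=np.array([onz(c,p,.023)[:2] for p in k]); print(W.min(0),W.max(0),len(W),cv2.minEnclosingCircle(W.astype(np.float32)*1000))
cv2.imwrite('pics/m3.png',m)
# outer circle fit: robust to eyes/back
p=np.array([.62,.125,.0315])
from scipy.optimize import least_squares
r=least_squares(lambda p:np.hypot(W[:,0]-p[0],W[:,1]-p[1])-p[2],p,loss='soft_l1',f_scale=.0005);print('circle',r.x)
P=[onz(c,f(*p),.1364) for p in[(188,380),(413,376),(413,488),(190,496)]]; print('head',np.mean(P,0),np.linalg.norm(P[0]-P[1]),np.linalg.norm(P[1]-P[2]))
d=P[1]-P[0];print(np.degrees(np.arctan2(d[1],d[0])));d=P[2]-P[3];print(np.degrees(np.arctan2(d[1],d[0])))
print(proj(c,[[.6457,.1275,.1364]]),manip.state()['tool_pos'])
B=[onz(c,f(*p),.018) for p in[(101,75),(440,53),(446,383),(137,397)]];print(np.round(B,4))
E
```

```text
eyes [0.6519474  0.11771536 0.022     ] [0.65268116 0.13475582 0.022     ] 0.017056246939752474 mid [0.65231428 0.12623559 0.022     ] yaw 87.53439471616747 back [0.58688693 0.13105552 0.023     ]
[0.58383697 0.09780655] [0.65740635 0.15821359] 371 ((621.5291137695312, 127.33645629882812), 37.78596878051758)
circle [0.61953322 0.12781948 0.0294928 ]
head [0.6449267  0.12736403 0.1364    ] 0.052701597649525325 0.028616736881378182
91.1780364020249
92.36320478905547
[[320.47856089 226.43464197]] [0.64565873 0.12742429 0.15633626]
[[0.5577 0.0581 0.018 ]
 [0.5504 0.1748 0.018 ]
 [0.669  0.1826 0.018 ]
 [0.6749 0.0645 0.018 ]]
```

```bash
python3 - <<'E'
from h import *
plan(.6528,.1263,.122,87)
E
```

```text
cur [0.6457 0.1274 0.1563] yaw 90.04 turn 3.04 shift units [-0.238 -0.025  1.145] w 0.708 F [ 0.1 -0.8 -2.4] j6 -1.49 t 8.30 tilt [0.0012 0.0001]
```

Call:
drive_tool(commands="61.3 0 0 0 3;61.3 -0.24 -0.02 0 0;61.3 0 0 0.3 0;61.3 0 0 0.3 0;61.3 0 0 0.3 0;61.3 0 0 0.25 0;61.3 0 0 0 0;61.3 0 0 0 0")

```text
time: 9.3
tool_pos: [0.6527, 0.1263, 0.1214]
tool_rot: [0.0, 0.026, 1.0, 0.0]
contact_force: [-0.2, -0.1, -1.2]
gripper_width: 0.718
```

```bash
python3 - <<'E'
from h import *
plan(.6528,.1263,.122,87)
c,im=shot('wrist'); cv2.imwrite('pics/w4.png',im); np.save('w4.npy',c,allow_pickle=True)
plan(.6528,.1263,.122,87)
q=proj(c,[[.652,.1262,.023],[.652,.1262,.032]]);print(q)
cv2.imwrite('pics/c4.png',cv2.resize(im[150:250,260:380],None,fx=6,fy=6,interpolation=cv2.INTER_CUBIC))
E
```

```text
cur [0.6527 0.1263 0.1214] yaw 87.03 turn 0.03 shift units [-0.002  0.001 -0.02 ] w 0.718 F [-0.2 -0.1 -1.2] j6 -1.44 t 9.30 tilt [0.0005 0.    ]
cur [0.6529 0.1263 0.1217] yaw 87.03 turn 0.03 shift units [ 0.003  0.    -0.011] w 0.721 F [ 0.1  0.4 -2.4] j6 -1.44 t 9.35 tilt [0.0009 0.0001]
[[320.37512659 196.58375667]
 [320.3707532  199.08271005]]
```

View pics/c4.png

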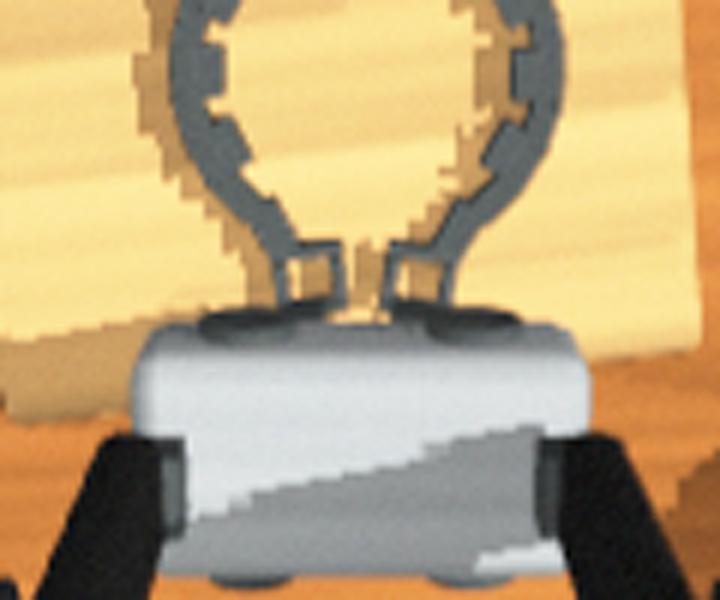

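Call:
drive_tool(commands="61.3 0 0 0.1 0;61.3 0 0 0.1 0;61.3 0 0 0.05 0;61.3 0 0 0.04 0;61.3 0 0 0.03 0;61.3 0 0 0.03 0;61.3 0 0 0 0;61.3 0 0 0 0")

```text
time: 10.35
tool_pos: [0.6545, 0.1263, 0.1137]
tool_rot: [0.003, 0.026, 1.0, 0.0]
contact_force: [-1.0, -0.8, 7.4]
gripper_width: 0.713
```

```bash
python3 - <<'E'
from h import *
c=np.load('w4.npy',allow_pickle=True).item(); im=cv2.imread('pics/w4.png')
f=lambda x,y:(260+x/6,150+y/6)
for y in(322,340,352,565,575): print(y,onz(c,f(362,y),.101).round(4), onz(c,f(362,y),.081).round(4))
for x in(133,150,575,590): print(x,onz(c,f(x,400),.101).round(4))
print('eyes',onz(c,f(311,278),.023),onz(c,f(420,278),.023),onz(c,f(311,278),.018),onz(c,f(420,278),.018))
print(im[195:250,320].tolist())
# head corners profile in w1 for comparison
c1=np.load('w1.npy',allow_pickle=True).item(); i1=cv2.imread('pics/w1.png'); print('w1');print(i1[170:215,333].tolist())
plan(.6528,.1263,.122,87)
E
```

```text
322 [0.6358 0.127  0.101 ] [0.6418 0.1267 0.081 ]
340 [0.638  0.1269 0.101 ] [0.6443 0.1266 0.081 ]
352 [0.6395 0.1268 0.101 ] [0.6459 0.1265 0.081 ]
565 [0.6668 0.1255 0.101 ] [0.6761 0.125  0.081 ]
575 [0.6682 0.1254 0.101 ] [0.6776 0.1249 0.081 ]
133 [0.6441 0.0994 0.101 ]
150 [0.6442 0.1014 0.101 ]
575 [0.6467 0.1518 0.101 ]
590 [0.6468 0.1536 0.101 ]
eyes [0.65132011 0.11783731 0.023     ] [0.65222402 0.13565035 0.023     ] [0.65267485 0.11760955 0.018     ] [0.65359562 0.13575463 0.018     ]
[[88, 143, 185], [95, 145, 188], [98, 152, 195], [95, 154, 197], [99, 156, 201], [96, 155, 201], [127, 197, 239], [151, 227, 250], [126, 176, 215], [108, 108, 104], [122, 121, 118], [125, 127, 121], [132, 131, 126], [151, 150, 147], [178, 174, 172], [197, 197, 192], [210, 210, 205], [216, 214, 210], [222, 222, 216], [228, 227, 222], [228, 228, 223], [226, 226, 221], [226, 226, 221], [222, 224, 221], [226, 225, 221], [223, 222, 220], [226, 227, 221], [227, 226, 221], [224, 224, 220], [226, 223, 220], [225, 224, 218], [225, 224, 217], [223, 224, 217], [199, 203, 194], [153, 153, 147], [154, 1
[... 506 characters left out ...]
136, 136, 133], [185, 184, 181], [210, 210, 205], [220, 217, 213], [231, 231, 228], [233, 233, 229], [207, 207, 202], [157, 155, 153], [158, 157, 151], [157, 156, 151], [158, 159, 155], [156, 156, 152], [156, 155, 152], [156, 156, 152], [161, 159, 155], [162, 162, 156], [158, 158, 153], [157, 155, 152], [154, 156, 151], [158, 158, 155], [195, 195, 190], [227, 226, 223], [232, 230, 228], [230, 229, 226], [226, 227, 221], [215, 215, 209], [165, 167, 171], [71, 110, 172], [75, 142, 227], [81, 157, 234], [80, 158, 236], [79, 159, 235], [80, 157, 235]]
cur [0.6545 0.1263 0.1137] yaw 87.03 turn 0.03 shift units [ 0.057 -0.002 -0.276] w 0.713 F [-1.  -0.8  7.4] j6 -1.44 t 10.35 tilt [0.0052 0.0001]
```

```bash
python3 - <<'E'
from h import *
# same edges, in stand (w1, pliers upright known pose) and now (w4): predicted rows for an upright 30x20 head at TCP/plier pose
def pred(c,o,yaw,u):
    a=np.radians(yaw); y=np.array([np.cos(a),np.sin(a),0]); x=np.array([-y[1],y[0],0])
    o=np.array(o,float)
    for n,s,z in[('near bot',15,.05),('near top',15,.07),('far top',-15,.07)]:
        print(n,proj(c,[o+s*.001*x+[0,0,z]]).round(1)[0], 'w 56:',np.round([proj(c,[o+s*.001*x+[0,0,z]+k*y*.028])[0] for k in(-1,1)],1).tolist())
pred(np.load('w1.npy',allow_pickle=True).item(),[.481,.3333,.008],106,333)
c=np.load('w2.npy',allow_pickle=True).item(); print('w2');pred(c,[.4811,.3333,.0265],106,333)
c=np.load('w4.npy',allow_pickle=True).item(); print('w4'); pred(c,[.652,.1263,.0309],87,320)
i=cv2.imread('pics/w2.png'); print([ (200+k,int(v)) for k,v in enumerate(i[200:250,320].mean(1))])
E
```

```text
near bot [331.7 178.2] w 56: [[306.8, 178.6], [356.6, 177.8]]
near top [332.4 182. ] w 56: [[305.9, 182.4], [358.9, 181.5]]
far top [332.5 209. ] w 56: [[306.8, 209.4], [358.3, 208.6]]
w2
near bot [318.7 198.8] w 56: [[282.4, 198.7], [354.9, 198.9]]
near top [318.5 206.5] w 56: [[278.8, 206.4], [358.2, 206.6]]
far top [318.4 245.4] w 56: [[280.4, 245.2], [356.4, 245.5]]
w4
near bot [320.5 197.6] w 56: [[284.2, 197.6], [356.8, 197.7]]
near top [320.5 205.3] w 56: [[280.7, 205.2], [360.3, 205.3]]
far top [320.4 244.3] w 56: [[282.3, 244.2], [358.5, 244.3]]
[(200, 80), (201, 113), (202, 112), (203, 116), (204, 117), (205, 118), (206, 130), (207, 160), (208, 194), (209, 212), (210, 221), (211, 226), (212, 231), (213, 234), (214, 235), (215, 218), (216, 166), (217, 161), (218, 161), (219, 162), (220, 164), (221, 164), (222, 161), (223, 161), (224, 160), (225, 162), (226, 163), (227, 163), (228, 164), (229, 162), (230, 166), (231, 161), (232, 156), (233, 156), (234, 161), (235, 167), (236, 211), (237, 237), (238, 235), (239, 234), (240, 232), (241, 233), (242, 228), (243, 213), (244, 188), (245, 156), (246, 154), (247, 158), (248, 153), (249, 154)]
```

Call:
drive_tool(commands="60.5 0 0 -0.1 0;60.5 0 0 -0.1 0;60.5 0 0 -0.07 0;60.5 0 0 0 0;60.5 0 0 0 0;60.5 0 0 0 0;60.5 0 0 0 0;60.5 0 0 0 0")

```text
time: 11.35
tool_pos: [0.6525, 0.1262, 0.1187]
tool_rot: [-0.0, 0.026, 1.0, 0.0]
contact_force: [-0.1, 0.9, -3.0]
gripper_width: 0.71
```

```bash
python3 - <<'E'
from h import *
from scipy.optimize import least_squares
plan(.6528,.1263,.122,87)
c,im=shot('wrist'); cv2.imwrite('pics/w5.png',im); np.save('w5.npy',c,allow_pickle=True)
print(manip.state()['tool_pos'])
for n,u in(('w3',318),('w4',316),('w5',316)):
    g=cv2.imread(f'pics/{n}.png').astype(int); print(n,[(r,g[r,u-3:u+4].mean(0).astype(int).tolist()) for r in list(range(199,213))+list(range(240,250))])
cv2.imwrite('pics/c5.png',cv2.resize(im[150:250,260:380],None,fx=6,fy=6,interpolation=cv2.INTER_CUBIC))
E
```

```text
cur [0.6525 0.1262 0.1187] yaw 87.02 turn 0.02 shift units [-0.009  0.003 -0.11 ] w 0.710 F [-0.1  0.9 -3. ] j6 -1.44 t 11.35 tilt [-0.  0.]
[0.65251896 0.12624536 0.11867918]
w3 [(199, [141, 212, 240]), (200, [152, 227, 250]), (201, [156, 232, 252]), (202, [156, 232, 252]), (203, [137, 198, 235]), (204, [112, 112, 108]), (205, [116, 116, 113]), (206, [120, 119, 116]), (207, [126, 126, 123]), (208, [144, 142, 139]), (209, [173, 172, 167]), (210, [197, 196, 192]), (211, [208, 206, 202]), (212, [213, 211, 207]), (240, [155, 154, 149]), (241, [153, 152, 147]), (242, [152, 150, 146]), (243, [148, 147, 143]), (244, [141, 141, 137]), (245, [125, 132, 139]), (246, [94, 139, 195]), (247, [72, 148, 228]), (248, [72, 145, 227]), (249, [73, 145, 226])]
w4 [(199, [87, 109, 124]), (200, [85, 101, 111]), (201, [98, 126, 142]), (202, [113, 160, 186]), (203, [119, 157, 185]), (204, [114, 114, 111]), (205, [122, 123, 119]), (206, [127, 126, 123]), (207, [131, 130, 127]), (208, [151, 150, 146]), (209, [180, 178, 174]), (210, [201, 201, 195]), (211, [212, 211, 206]), (212, [215, 214, 209]), (240, [154, 153, 150]), (241, [154, 153, 148]), (242, [152, 152, 147]), (243, [150, 148, 144]), (244, [141, 141, 137]), (245, [126, 133, 143]), (246, [96, 139, 197]), (247, [73, 146, 228]), (248, [73, 147, 228]), (249, [73, 148, 229])]
w5 [(199, [80, 109, 133]), (200, [68, 85, 98]), (201, [77, 88, 94]), (202, [102, 105, 107]), (203, [120, 120, 116]), (204, [128, 127, 124]), (205, [128, 127, 124]), (206, [136, 135, 131]), (207, [158, 156, 152]), (208, [185, 183, 179]), (209, [204, 203, 198]), (210, [212, 212, 207]), (211, [216, 215, 212]), (212, [220, 219, 214]), (240, [154, 151, 148]), (241, [152, 151, 146]), (242, [148, 148, 144]), (243, [138, 138, 134]), (244, [118, 133, 155]), (245, [88, 142, 208]), (246, [74, 150, 230]), (247, [74, 149, 229]), (248, [72, 146, 227]), (249, [74, 147, 228])]
```

View pics/c5.png

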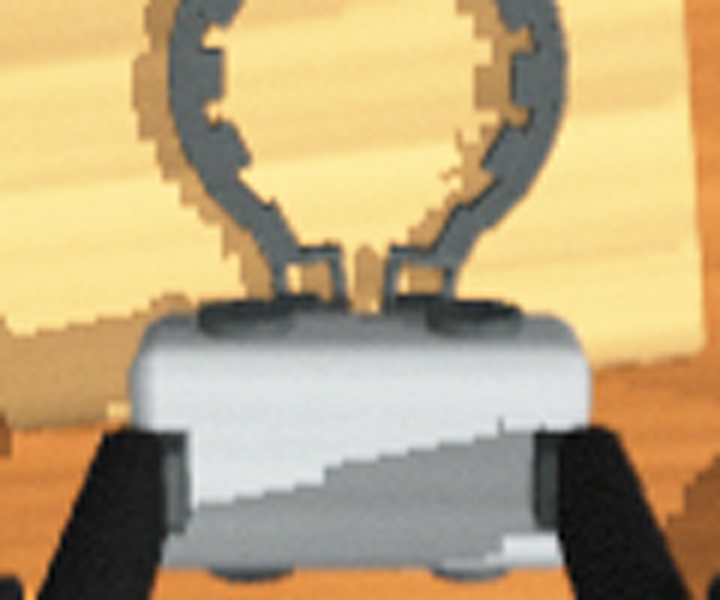

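Call:
drive_tool(commands="61.2 0 0 -0.07 0;61.2 0.1 0 0 0;61.2 0 0 0.1 0;61.2 0 0 0.08 0;61.2 0 0 0.05 0;61.2 0 0 0.05 0;61.2 0 0 0 0;61.2 0 0 0 0")

```text
time: 12.4
tool_pos: [0.6496, 0.1264, 0.1125]
tool_rot: [0.0, 0.026, 1.0, 0.0]
contact_force: [-0.3, -0.1, -1.9]
gripper_width: 0.719
```

Call:
drive_tool(commands="61.2 0 0 0.04 0;61.2 0 0 0.03 0;61.2 0 0 0.03 0;61.2 0 0 0.03 0;61.2 0 0 0 0;61.2 0 0 0 0;61.2 0 0 0 0;61.2 0 0 0 0")

```text
time: 13.4
tool_pos: [0.6502, 0.1264, 0.1095]
tool_rot: [0.001, 0.026, 1.0, 0.0]
contact_force: [-0.0, -1.4, 5.2]
gripper_width: 0.718
```

Call:
drive_tool(commands="58 0 0 -0.02 0;55 0 0 -0.02 0;52 0 0 -0.02 0;49 0 0 -0.02 0;46 0 0 -0.02 0;43 0 0 -0.01 0;41 0 0 0 0;41 0 0 0 0")

```text
time: 14.4
tool_pos: [0.6506, 0.1252, 0.1133]
tool_rot: [0.001, 0.026, 1.0, -0.001]
contact_force: [0.3, -2.9, 7.0]
gripper_width: 0.482
```

Call:
drive_tool(commands="41 0 0 0 0;41 0 0 0 0;41 0 0 0 0;41 0 0 -0.1 0;41 0 0 -0.15 0;41 0 0 -0.15 0;41 0 0 0 0;41 0 0 0 0")

```text
time: 15.4
tool_pos: [0.6493, 0.1265, 0.1235]
tool_rot: [-0.0, 0.026, 1.0, 0.0]
contact_force: [0.5, -0.3, -1.8]
gripper_width: 0.484
```

```bash
python3 - <<'E'
from h import *
plan(.6528,.1263,.122,87)
c,im=shot('wrist'); cv2.imwrite('pics/w6.png',im); np.save('w6.npy',c,allow_pickle=True)
cv2.imwrite('pics/c6.png',cv2.resize(im[100:260,220:420],None,fx=3.5,fy=3.5,interpolation=cv2.INTER_CUBIC))
E
```

```text
cur [0.6493 0.1265 0.1235] yaw 87.03 turn 0.03 shift units [-0.116  0.     0.05 ] w 0.484 F [ 0.5 -0.3 -1.8] j6 -1.44 t 15.40 tilt [-0.0005  0.    ]
```

View pics/c6.png

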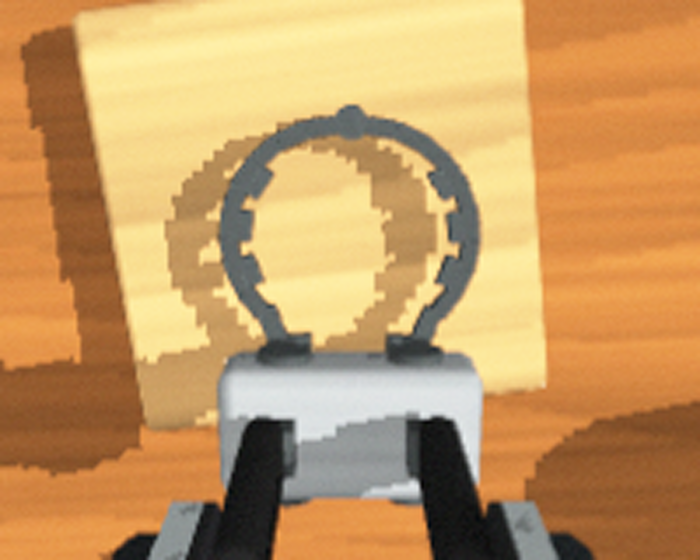

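```bash
python3 - <<'E'
from h import *
c=np.load('w6.npy',allow_pickle=True).item()
f=lambda x,y:(220+x/3.5,100+y/3.5)
s=manip.state();R=Rq(s['tool_rot']);p=s['tool_pos']
T=lambda w:(R.T@(w-p)*1000).round(1)
for z in(.030,.033,.036):
    b=onz(c,f(351,121),z); l,r=onz(c,f(220,235),z),onz(c,f(479,235),z)
    print(z,'back tool',T(b),'l',T(l),'r',T(r),np.linalg.norm(l-r))
i=cv2.imread('pics/w6.png')[:,:,::-1].mean(2); print(i[195:250,320].astype(int))
plan(.523,-.236,.235)
E
```

```text
0.03 back tool [60.4 -0.3 93.5] l [ 30.6 -35.3  93.5] r [30.7 34.  93.5] 0.06929792751421636
0.033 back tool [60.5 -0.3 90.5] l [ 31.1 -34.9  90.5] r [31.2 33.6 90.5] 0.06850875064338668
0.036 back tool [60.7 -0.2 87.5] l [ 31.6 -34.5  87.5] r [31.7 33.2 87.5] 0.06771957377255701
[148 145 141 141 140 132 120 127 128 134 154 180 202 211 215 220 225 227
 225 226 224 224 223 222 224 198 152 147 149 149 152 152 153 153 149 147
 148 149 155 155 154 155 155 152 150 147 132 147 148 151 152 151 154 152
 154]
cur [0.6493 0.1265 0.1235] yaw 87.03 turn -0.00 shift units [  3.581 -12.284  -3.715] w 0.488 F [ 0.2 -0.2 -3.2] j6 -1.44 t 15.45 tilt [-0.0006 -0.    ]
```

Call:
drive_tool(commands="41 0 0 -0.4 0;41 0 -0.3 -0.6 0;41 0.2 -0.6 -0.6 0;41 0.27 -0.9 -0.6 0;41 0.27 -0.9 -0.6 0;41 0.27 -0.9 -0.5 0;41 0.27 -0.9 -0.4 0;41 0.27 -0.9 0 0")

```text
time: 16.45
tool_pos: [0.5949, -0.0352, 0.2385]
tool_rot: [0.002, 0.026, 1.0, -0.001]
contact_force: [0.5, -0.5, -2.3]
gripper_width: 0.483
```

Call:
drive_tool(commands="41 0.27 -0.9 0 0;41 0.27 -0.9 0 0;41 0.27 -0.9 0 0;41 0.27 -0.9 0 0;41 0.27 -0.9 0 0;41 0.27 -0.9 0 0;41 0.3 -0.9 0 0;41 0.21 -0.5 0 0")

```text
time: 17.45
tool_pos: [0.5193, -0.2353, 0.2364]
tool_rot: [0.001, 0.027, 1.0, -0.001]
contact_force: [0.3, 0.8, -3.3]
gripper_width: 0.484
```

Call:
drive_tool(commands="41 0 -0.1 0 0;41 0 0 0 0;41 0 0 0 0;41 0 0 0 0;41 0 0 0 0;41 0 0 0 0;41 0 0 0 0;41 0 0 0 0")

```text
time: 18.45
tool_pos: [0.5201, -0.2364, 0.2348]
tool_rot: [0.0, 0.026, 1.0, 0.0]
contact_force: [0.1, -0.3, -2.8]
gripper_width: 0.487
```

```bash
python3 - <<'E'
from h import *
plan(.520,-.237,.235,87)
c,im=shot('wrist'); cv2.imwrite('pics/w7.png',im); np.save('w7.npy',c,allow_pickle=True)
plan(.520,-.237,.235,87)
for z in(.077,.087,.097): print(proj(c,[[.49,-.236,z]]))
cv2.imwrite('pics/c7.png',cv2.resize(im[50:250,220:420],None,fx=3,fy=3,interpolation=cv2.INTER_CUBIC))
E
```

```text
cur [ 0.5201 -0.2364  0.2348] yaw 87.02 turn 0.02 shift units [ 0.004 -0.021 -0.006] w 0.487 F [ 0.1 -0.3 -2.8] j6 -2.08 t 18.45 tilt [0. 0.]
cur [ 0.5201 -0.2364  0.2348] yaw 87.02 turn 0.02 shift units [ 0.003 -0.021 -0.007] w 0.485 F [-0.1 -0.3 -2.8] j6 -2.08 t 18.50 tilt [-0.  0.]
[[319.50849723 158.4887786 ]]
[[319.47764111 159.6886811 ]]
[[319.44485969 160.96359411]]
```

View pics/c7.png

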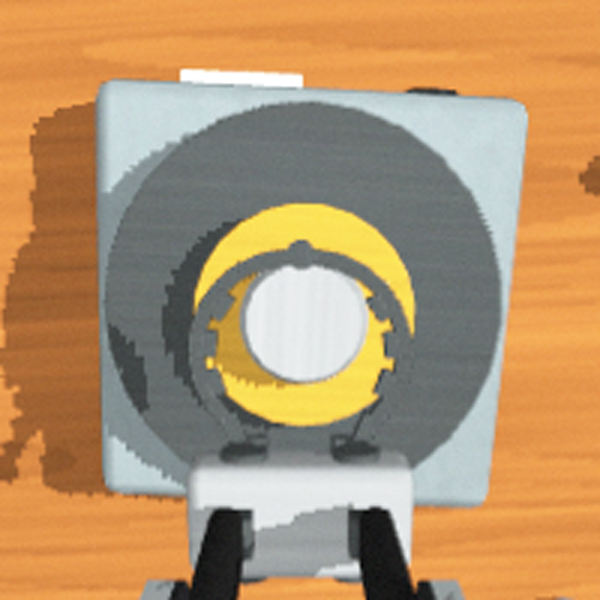

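```bash
cat > lap.py <<'E'
from h import *
from scipy.optimize import least_squares
def fitc(W,r0):
    r=least_squares(lambda p:np.hypot(W[:,0]-p[0],W[:,1]-p[1])-p[2],[W[:,0].mean(),W[:,1].mean(),r0],loss='soft_l1',f_scale=.0007); return r.x
def rays_edge(c,im,ctr,r,score,angles):
    "for each angle, radial subpixel-ish steepest edge near world radius r at height ctr[2]"
    pts=[]
    g=cv2.GaussianBlur(score.astype(np.float32),(3,3),0)
    for a in angles:
        rr=np.linspace(r-.008,r+.008,65); P=np.c_[ctr[0]+rr*np.cos(a),ctr[1]+rr*np.sin(a),0*rr+ctr[2]]
        q=proj(c,P).astype(np.float32); v=cv2.remap(g,q[:,0].reshape(1,-1),q[:,1].reshape(1,-1),cv2.INTER_LINEAR)[0]
        d=np.abs(np.gradient(v)); k=d.argmax()
        if d[k]>1: pts.append(q[k])
    return pts
E
python3 - <<'E'
from lap import *
c=np.load('w7.npy',allow_pickle=True).item(); im=cv2.imread('pics/w7.png'); g=im.mean(2); hsv=cv2.cvtColor(im,cv2.COLOR_BGR2HSV)
dg=np.radians
wa=np.r_[np.arange(100,330,4)]; # world angles; pliers sit at +x
for dz in(-.01,0,.01):
    z=.069+dz; ctr=np.array([.488,-.236,z])
    W=np.array([onz(c,p,z)[:2] for p in rays_edge(c,im,ctr,.082,g,dg(np.r_[np.arange(70,280,4)]))]); w=fitc(W,.082)
    z2=.087+dz; m=((hsv[:,:,1]<40)&(g>165)).astype(np.uint8); m[:125]=0;m[190:]=0;m[:,:290]=0;m[:,355:]=0
    k=max(cv2.findContours(m,cv2.RETR_EXTERNAL,cv2.CHAIN_APPROX_NONE)[0],key=cv2.contourArea)[:,0]
    N=np.array([onz(c,p,z2)[:2] for p in k]); n=fitc(N,.022)
    print(dz,'wheel',w.round(4),len(W),'nose',n.round(4),k.min(0),k.max(0))
# top camera
ct=manip.camera_params('top'); it=cv2.imread('pics/top0.png'); gt=it.mean(2)
for dz in(-.01,0,.01):
    z=.069+dz; W=np.array([onz(ct,p,z)[:2] for p in rays_edge(ct,it,np.array([.488,-.234,z]),.082,gt,dg(np.arange(0,360,5)))]); print('top',dz,fitc(W,.082).round(4))
E
```

```text
-0.01 wheel [ 0.4877 -0.2357  0.0812] 53 nose [ 0.4887 -0.2335  0.0226] [302 138] [342 176]
0 wheel [ 0.4863 -0.2354  0.0787] 53 nose [ 0.4874 -0.2335  0.0219] [302 138] [342 176]
0.01 wheel [ 0.4846 -0.235   0.076 ] 53 nose [ 0.4861 -0.2335  0.0212] [302 138] [342 176]
top -0.01 [ 0.4872 -0.2356  0.0821]
top 0 [ 0.4867 -0.2345  0.0818]
top 0.01 [ 0.4878 -0.2359  0.0842]
```

Call:
drive_tool(commands="41 0.07 0.05 0.1 0;41 0 0 0.25 0;41 0 0 0.3 0;41 0 0 0.3 0;41 0 0 0.2 0;41 0 0 0.1 0;41 0 0 0 0;41 0 0 0 0")

```text
time: 19.5
tool_pos: [0.5183, -0.2349, 0.1978]
tool_rot: [0.0, 0.026, 1.0, -0.0]
contact_force: [-0.1, 0.2, -1.9]
gripper_width: 0.482
```

```bash
python3 - <<'E'
from lap import *
plan(.518,-.235,.197,87)
c,im=shot('wrist'); cv2.imwrite('pics/w8.png',im); np.save('w8.npy',c,allow_pickle=True)
s=manip.state();R=Rq(s['tool_rot']);p=s['tool_pos']
print(p,'axis point px at ring bottom',[proj(c,[p+R@np.array([.030,-.0005,d])]).round(1)[0] for d in(.092,.0975,.105,.115)])
g=im.mean(2); hsv=cv2.cvtColor(im,cv2.COLOR_BGR2HSV)
m=((hsv[:,:,1]<40)&(g>160)).astype(np.uint8); m[:115]=0;m[195:]=0;m[:,:285]=0;m[:,360:]=0
k=max(cv2.findContours(m,cv2.RETR_EXTERNAL,cv2.CHAIN_APPROX_NONE)[0],key=cv2.contourArea)[:,0]; print(k.min(0),k.max(0))
for z in(.072,.077,.082,.087,.097):
    N=np.array([onz(c,q,z)[:2] for q in k]); print(z,'nose',fitc(N,.022).round(4))
for dz in(-.015,-.01,-.005,0):
    z=.069+dz; ctr=np.array([.488,-.234,z])
    W=np.array([onz(c,q,z)[:2] for q in rays_edge(c,im,ctr,.082,g,np.radians(np.r_[np.arange(70,280,4)]))]); print(dz,'wheel',fitc(W,.082).round(4))
cv2.imwrite('pics/c8.png',cv2.resize(im[100:220,250:390],None,fx=5,fy=5,interpolation=cv2.INTER_CUBIC))
E
```

```text
cur [ 0.5183 -0.2349  0.1978] yaw 87.03 turn 0.03 shift units [ 0.011 -0.004  0.025] w 0.482 F [-0.1  0.2 -1.9] j6 -2.08 t 19.50 tilt [ 0.0006 -0.0004]
[ 0.51836138 -0.23489498  0.19780757] axis point px at ring bottom [array([320. , 168.1]), array([320. , 167.2]), array([320. , 165.9]), array([320.1, 164.3])]
[298 139] [343 185]
0.072 nose [ 0.4884 -0.2335  0.0235]
0.077 nose [ 0.4877 -0.2334  0.0231]
0.082 nose [ 0.4869 -0.2334  0.0227]
0.087 nose [ 0.4862 -0.2333  0.0223]
0.097 nose [ 0.4847 -0.2333  0.0215]
-0.015 wheel [ 0.4875 -0.2348  0.0814]
-0.01 wheel [ 0.4869 -0.235   0.0803]
-0.005 wheel [ 0.4861 -0.2348  0.0788]
0 wheel [ 0.4854 -0.2347  0.0775]
```

View pics/c8.png

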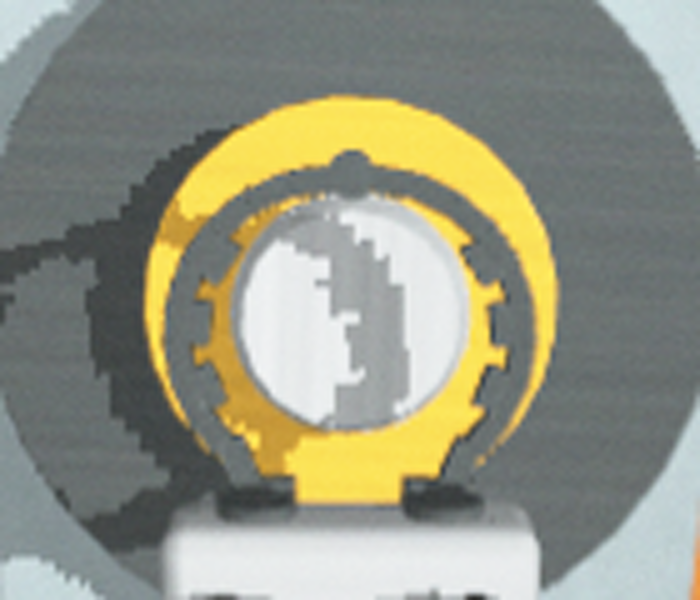

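Call:
drive_tool(commands="41 0.015 0.01 0 0;41 0 0 0.15 0;41 0 0 0.2 0;41 0 0 0.15 0;41 0 0 0.1 0;41 0 0 0 0;41 0 0 0 0;41 0 0 0 0")

```text
time: 20.55
tool_pos: [0.5178, -0.2346, 0.1796]
tool_rot: [0.0, 0.026, 1.0, -0.0]
contact_force: [0.2, 0.7, -2.7]
gripper_width: 0.485
```

```bash
python3 - <<'E'
from lap import *
plan(.5179,-.2347,.180,87)
c,im=shot('wrist'); cv2.imwrite('pics/w9.png',im); np.save('w9.npy',c,allow_pickle=True)
s=manip.state();R=Rq(s['tool_rot']);p=s['tool_pos']
print(p,'axis px',[proj(c,[p+R@np.array([.030,-.0005,d])]).round(1)[0] for d in(.0975,.103)])
hsv=cv2.cvtColor(im,cv2.COLOR_BGR2HSV); y=((hsv[:,:,1]>150)&(hsv[:,:,2]>100)); g=im.mean(2)
# rows/cols: classify Y(ellow) D(ark ring/wheel) W(nose) along lines
cl=np.where(y,'Y',np.where(g<120,'D',np.where(g>140,'W','.')))
for r in(150,156,162,168,174,180): print(r,''.join(cl[r,275:370]))
for u in(312,320,328): print(u,''.join(cl[110:205,u]))
E
```

```text
cur [ 0.5178 -0.2346  0.1796] yaw 87.02 turn 0.02 shift units [-0.003 -0.005 -0.013] w 0.485 F [ 0.2  0.7 -2.7] j6 -2.08 t 20.55 tilt [ 0.0004 -0.0003]
[ 0.5178081  -0.23454011  0.17958002] axis px [array([320. , 167.1]), array([320. , 166.2])]
150 DDDYYYYYYYYYDDDDDDDDDDD.W.WWWWWWWWWWWWWWWWWWWWWWWWWWWWWWWWWWWWDDWWYDDDDDDDDDDDWYYYYYYYWDDDDDDDD
156 DDYYYYYYYDDDDDDYDDDYWW.WWWWWWWWWWWWWWWWWWWWWWWWWWWWWWWWWWWWWWWWWWDD.WYY.D.WDDDDDWYYYYYYYDDDDDDD
162 DYYYYYYYDDDDDDDDDDYWWWWWWWWWWWWWWWWWWWWWWWWWWWWWWWWWWWWWWWWWWWWWWWWDD.WY.DDDDDDDD.YYYYYYWDDDDDD
168 DYYYYYYDDDDDDDDDDYY.WWWWWWWWWWWWWWWWWWWWWWWWWWWWWWWWWWWWWWWWWWWWWWWWD.WYYDDDDDDDDDWYYYYY.DDDDDD
174 DD.YYYYYDDDDD.DDDDDYWWWWWWWWWWWWWWWWWWWWWWWWWWWWWWWWWWWWWWWWWWWWWWWDWYYYDDDDDDDDDWYYYYYDDDDDDDD
180 DDDDDYYYYYDDDDD.DDDDDYY.WWWWWWWWWWWWWWWWWWWWWWWWWWWWWWWWWWWWWWWW.WWYY.DDDDDDDD.WYYYYY.DDDDDDDDD
312 DDD..DDDDD.YYYYYYYYYYYY.DDDD.YYWWWWWWWWWWWWWWWWWWWWWWWWWWWWWWWWWWWWWWWWWWWWWWWWW.YYYYYYYYY...WW
320 DDDD.DDDD.YYYYYYYYYYDDDDDDDDDD..WWWWWWWWWWWWWWWWWWWWWWWWWWWWWWWWWWWWWWWWWWWWWWWWW.YYYYYYYY...WW
328 DDDD.DDDDD.YYYYYYYYYYYYWDDDDDYYYDDWWWWWWWWWWWWWWWWWWWWWWWWWWWWWWWWWWWWWWWWWWWWWWYYYYYYYYYYWD.WW
```

Call:
drive_tool(commands="41 -0.01 -0.015 0 0;41 0 0 0.07 0;41 0 0 0.07 0;41 0 0 0.07 0;41 0 0 0.06 0;41 0 0 0 0;41 0 0 0 0;41 0 0 0 0")

```text
time: 21.6
tool_pos: [0.518, -0.235, 0.1713]
tool_rot: [0.0, 0.026, 1.0, -0.0]
contact_force: [0.4, -0.3, -3.5]
gripper_width: 0.486
```

```bash
python3 - <<'E'
from lap import *
plan(.5179,-.2347,.171,87)
c,im=shot('wrist'); cv2.imwrite('pics/w10.png',im)
hsv=cv2.cvtColor(im,cv2.COLOR_BGR2HSV); y=((hsv[:,:,1]>150)&(hsv[:,:,2]>100)); g=im.mean(2)
cl=np.where(y,'Y',np.where(g<120,'D',np.where(g>140,'W','.')))
for r in(150,156,162,168,174,180): print(r,''.join(cl[r,275:370]))
for u in(312,320,328): print(u,''.join(cl[110:205,u]))
E
```

```text
cur [ 0.518  -0.235   0.1713] yaw 87.02 turn 0.02 shift units [0.005 0.008 0.011] w 0.486 F [ 0.4 -0.3 -3.5] j6 -2.08 t 21.60 tilt [ 0.0002 -0.0001]
150 DDDYYYYYYYYDDDDDDDDDDDD..W.WWWWWWWWWWWWWWWWWWWWWWWWWWWWWWWWWWWWWWWYDDDDDDDDDDDWYYYYYYYYWDDDDDDD
156 DYYYYYYYYDDDDDDYD.DYWWWWWWWWWWWWWWWWWWWWWWWWWWWWWWWWWWWWWWWWWWWWWWWWWYYDD.WDDDDDWYYYYYYYYWDDDDD
162 YYYYYYYYDDDDDDDDDDYWWWWWWWWWWWWWWWWWWWWWWWWWWWWWWWWWWWWWWWWWWWWWWWWWWWD.DDDDDDDDD.YYYYYYYYDDDDD
168 YYYYYYYDDDDDDDDDDYWWWWWWWWWWWWWWWWWWWWWWWWWWWWWWWWWWWWWWWWWWWWWWWWWWWWD.YDDDDDDDDDWYYYYYYYDDDDD
174 DDYYYYYYDDDDDDDDDDDWWWWWWWWWWWWWWWWWWWWWWWWWWWWWWWWWWWWWWWWWWWWWWWWWWWWYDDDDDDDDDWYYYYYYYDDDDDD
180 DDDYYYYYYYDDDDDDDDDDDYWWWWWWWWWWWWWWWWWWWWWWWWWWWWWWWWWWWWWWWWWWWWW.YDDDDDDDDD.WYYYYYYY.DDDDDDD
312 DDD.DDDDDD.YYYYYYYYYYYYDDDDDDYYWWWWWWWWWWWWWWWWWWWWWWWWWWWWWWWWWWWWWWWWWWWWWWWWWWWWYYYYYYY...WW
320 DDDD.DDDD.YYYYYYYYYYDDDDDDDDDDWWWWWWWWWWWWWWWWWWWWWWWWWWWWWWWWWWWWWWWWWWWWWWWWWWWWWWYYYYYY...WW
328 D.DDDDDDD.YYYYYYYYYYYYYWDDDDDDYWWWWWWWWWWWWWWWWWWWWWWWWWWWWWWWWWWWWWWWWWWWWWWWWWWWWYYYYYYY...WW
```

Call:
drive_tool(commands="41 0 0 0.05 0;41 0 0 0.05 0;41 0 0 0.05 0;41 0 0 0.05 0;41 0 0 0.03 0;41 0 0 0 0;41 0 0 0 0;41 0 0 0 0")

```text
time: 22.65
tool_pos: [0.518, -0.235, 0.1644]
tool_rot: [0.0, 0.026, 1.0, -0.0]
contact_force: [0.1, 0.8, -3.2]
gripper_width: 0.482
```

Call:
drive_tool(commands="41 0 0 0.05 0;41 0 0 0.05 0;41 0 0 0.05 0;41 0 0 0.03 0;41 0 0 0 0;41 0 0 0 0;41 0 0 0 0;41 0 0 0 0")

```text
time: 23.65
tool_pos: [0.5181, -0.2351, 0.1591]
tool_rot: [0.0, 0.026, 1.0, -0.0]
contact_force: [0.4, -0.5, 3.3]
gripper_width: 0.486
```

Call:
drive_tool(commands="41 0 0 0.035 0;41 0 0 0 0;41 0 0 0 0;41 0 0 0 0;41 0 0 0 0;41 0 0 0 0;41 0 0 0 0;41 0 0 0 0")

```text
time: 24.65
tool_pos: [0.518, -0.2349, 0.1579]
tool_rot: [0.0, 0.026, 1.0, -0.0]
contact_force: [0.8, -1.2, 3.4]
gripper_width: 0.484
```

```bash
python3 - <<'E'
from lap import *
plan(.5179,-.2347,.158,87)
F=[]
for i in range(2):
    c,im=shot('wrist'); F.append(manip.state()['contact_force'][2])
print(F); cv2.imwrite('pics/w11.png',im)
hsv=cv2.cvtColor(im,cv2.COLOR_BGR2HSV); y=((hsv[:,:,1]>150)&(hsv[:,:,2]>100)); g=im.mean(2)
cl=np.where(y,'Y',np.where(g<120,'D',np.where(g>140,'W','.')))
for r in(150,156,162,168,174,180): print(r,''.join(cl[r,275:370]))
for u in(312,320,328): print(u,''.join(cl[110:205,u]))
E
```

```text
cur [ 0.518  -0.2349  0.1579] yaw 87.02 turn 0.02 shift units [ 0.004  0.008 -0.004] w 0.484 F [ 0.8 -1.2  3.4] j6 -2.08 t 24.65 tilt [ 0.0001 -0.0001]
[np.float64(4.438264062797246), np.float64(3.6121844594311736)]
150 DDYYYYYYYYYYDDDDDDDDDDDYWW.WWWWWWWWWWWWWWWWWWWWWWWWWWWWWWWWWWWWWWWYDDDDDDDDDDWYYYYYYYYYYWDDDDDD
156 YYYYYYYYYDDDDDDDDDDWWW.WWWWWWWWWWWWWWWWWWWWWWWWWWWWWWWWWWWWWWWWWWWWWWWDDDD.DDDDDWYYYYYYYYYWDDDD
162 YYYYYYYYDDDDDDDDDDWWWWWWWWWWWWWWWWWWWWWWWWWWWWWWWWWWWWWWWWWWWWWWWWWWWWWWDDDDD.DDD.YYYYYYYYYWDDD
168 YYYYYYYDDDDDDDDDD.WWWWWWWWWWWWWWWWWWWWWWWWWWWWWWWWWWWWWWWWWWWWWWWWWWWWWWWDDDDDDDDDWYYYYYYYYWDDD
174 YYYYYYYYDDDDDDDDDDWWWWWWWWWWWWWWWWWWWWWWWWWWWWWWWWWWWWWWWWWWWWWWWWWWWWWW.DDDDDDDDWYYYYYYYYYDDDD
180 DYYYYYYYYYDDDDDDDDDD.WWWWWWWWWWWWWWWWWWWWWWWWWWWWWWWWWWWWWWWWWWWWWWWWWWDDDDDDDDWYYYYYYYYYDDDDDD
312 DDD.DDDDDD.YYYYYYYYYYYYDDDDDDDYYWWWWWWWWWWWWWWWWWWWWWWWWWWWWWWWWWWWWWWWWWWWWWWWWWWWWWWYYYYW..WW
320 DDD.DDDDD.YYYYYYYYYY.DDDDDDDDDWWWWWWWWWWWWWWWWWWWWWWWWWWWWWWWWWWWWWWWWWWWWWWWWWWWWWWWWWWYY.D.WW
328 DDD...DDDDWYYYYYYYYYYYYYDDDDDDYYWWWWWWWWWWWWWWWWWWWWWWWWWWWWWWWWWWWWWWWWWWWWWWWWWWWWWWWYYY.D.WW
```

Call:
drive_tool(commands="41 0 0 0.02 0;41 0 0 0.02 0;41 0 0 0 0;41 0 0 0 0;41 0 0 0 0;41 0 0 0 0;41 0 0 0 0;41 0 0 0 0")

```text
time: 25.75
tool_pos: [0.518, -0.235, 0.1568]
tool_rot: [0.0, 0.026, 1.0, -0.0]
contact_force: [-0.4, -1.2, 5.3]
gripper_width: 0.483
```

```bash
python3 - <<'E'
from lap import *
F=[]
for i in range(3):
    manip.grab_frame('wrist'); F.append(manip.state()['contact_force'].round(1).tolist())
print(F); plan(.5179,-.2347,.158,87)
E
```

```text
[[-0.1, -0.2, 4.7], [-0.0, -1.1, 4.6], [0.0, -1.9, 5.5]]
cur [ 0.518  -0.235   0.1568] yaw 87.03 turn 0.03 shift units [ 0.004  0.009 -0.041] w 0.483 F [ 0.  -1.9  5.5] j6 -2.08 t 25.90 tilt [ 0.0002 -0.0001]
```

Call:
drive_tool(commands="43 0 0 0.01 0;45 0 0 0.01 0;47 0 0 0.01 0;49 0 0 0.015 0;51 0 0 0.015 0;51 0 0 0 0;51 0 0 0 0;51 0 0 0 0")

```text
time: 26.9
tool_pos: [0.5181, -0.2345, 0.1551]
tool_rot: [0.0, 0.026, 1.0, 0.0]
contact_force: [1.3, 0.7, 6.6]
gripper_width: 0.595
```

Call:
drive_tool(commands="53 0 0 0.01 0;55 0 0 0.01 0;57 0 0 0.01 0;59 0 0 0.01 0;60.5 0 0 0.01 0;61.2 0 0 0 0;61.2 0 0 0 0;61.2 0 0 0 0")

```text
time: 27.9
tool_pos: [0.5178, -0.2347, 0.1531]
tool_rot: [-0.0, 0.026, 1.0, 0.0]
contact_force: [1.0, 0.4, 4.1]
gripper_width: 0.717
```

```bash
python3 - <<'E'
from lap import *
plan(.5179,-.2347,.158,87)
c,im=shot('wrist'); cv2.imwrite('pics/w12.png',im); np.save('w12.npy',c,allow_pickle=True)
print(manip.state()['contact_force'])
hsv=cv2.cvtColor(im,cv2.COLOR_BGR2HSV); y=((hsv[:,:,1]>150)&(hsv[:,:,2]>100)); g=im.mean(2)
cl=np.where(y,'Y',np.where(g<120,'D',np.where(g>140,'W','.')))
for r in(144,150,156,162,168,174,180,186,192,196): print(r,''.join(cl[r,275:370]))
for u in(312,320,328): print(u,''.join(cl[110:205,u]))
E
```

```text
cur [ 0.5178 -0.2347  0.1531] yaw 87.03 turn 0.03 shift units [-0.002 -0.001 -0.162] w 0.717 F [1.  0.4 4.1] j6 -2.08 t 27.90 tilt [-0.0003  0.0005]
[0.34962212 1.5054212  2.99239888]
144 DDDYYYYYYYYYYYYYYYDDDDDDD.YYYYYYYWWWWWWWWWWWWWWWWWWWWWWWWYYYYYYDDDDDDD.WYYYYYYYYYYYYYY.DDDDDDDD
150 DYYYYYYYYYYYYYDDDDDDDDDYWW.WWWWWWWWWWWWWWWWWWWWWWWWWWWWWWWWWWWWWWYDDD..DDD.WYYYYYYYYYYYYY.DDDDD
156 YYYYYYYYYYYDDDDDDDDDD..WWWWWWWWWWWWWWWWWWWWWWWWWWWWWWWWWWWWWWWWWWWWWW.DDDDDDD.YYYYYYYYYYYYWDDDD
162 YYYYYYYYYYDDDDDDDDWWWWWWWWWWWWWWWWWWWWWWWWWWWWWWWWWWWWWWWWWWWWWWWWWWWWWWDDDDDD.WYYYYYYYYYYYWDDD
168 YYYYYYYYYYDDDDDDDWWWWWWWWWWWWWWWWWWWWWWWWWWWWWWWWWWWWWWWWWWWWWWWWWWWWWWWWDDDDDDWYYYYYYYYYYYWDDD
174 YYYYYYYYYYYDDDDDDWWWWWWWWWWWWWWWWWWWWWWWWWWWWWWWWWWWWWWWWWWWWWWWWWWWWWWWWDDDDDWYYYYYYYYYYYY.DDD
180 YYYYYYYYYYYYYDDDDD.WWWWWWWWWWWWWWWWWWWWWWWWWWWWWWWWWWWWWWWWWWWWWWWWWWWW.DDDDWYYYYYYYYYYYYWDDDDD
186 DDYYYYYYYYYYYYYYDDDDDDWWWWWWWWWWWWWWWWWWWWWWWWWWWWWWWWWWWWWWWWWWWWWW.DDDDWYYYYYYYYYYYYYWDDDDDDD
192 DDDDDDYYYYYYYYYYYYYYYDDDDDD.WWWWWWWWWWWWWWWWWWWWWWWWWWWWWWWWWWW.DDD.YYYYYYYYYYYYYYYY.DDDDDDDDDD
196 DDDDDDDD.YYYYYYYYYYYYYYYYDDDDDDDDD.WWWWWWWWWWWWWWWWWWW.DDDDDDDD.YYYYYYYYYYYYYYYYW.DDDDDDDDDDDDD
312 D....D.DDD.YYYYYYYYYYYYDDDDDDYYYYWWWWWWWWWWWWWWWWWWWWWWWWWWWWWWWWWWWWWWWWWWWWWWWWWWWWWWDDDDDD..
320 DDD.DDDDDDYYYYYYYYYDDDDDDDDDDYYYWWWWWWWWWWWWWWWWWWWWWWWWWWWWWWWWWWWWWWWWWWWWWWWWWWWWWWWW.YY....
328 DDDDD.DDDD.YYYYYYYYYYYY.DDDDDDYYYWWWWWWWWWWWWWWWWWWWWWWWWWWWWWWWWWWWWWWWWWWWWWWWWWWWWWW.DDDDD..
```

Call:
drive_tool(commands="61.2 0 0 -0.03 0;61.2 0 0 -0.03 0;61.2 0 0 -0.04 0;61.2 0 0 -0.05 0;61.2 0 0 -0.1 0;61.2 0 0 -0.2 0;61.2 0 0 -0.3 0;61.2 0 0 -0.3 0")

```text
time: 28.95
tool_pos: [0.5181, -0.235, 0.1859]
tool_rot: [0.0, 0.026, 1.0, -0.0]
contact_force: [-0.2, -0.8, -2.3]
gripper_width: 0.716
```

```bash
python3 - <<'E'
from lap import *
plan(.5179,-.2347,.158,87)
c,im=shot('wrist'); cv2.imwrite('pics/w13.png',im); np.save('w13.npy',c,allow_pickle=True)
print(manip.state()['contact_force'])
hsv=cv2.cvtColor(im,cv2.COLOR_BGR2HSV); y=((hsv[:,:,1]>150)&(hsv[:,:,2]>100)); g=im.mean(2)
cl=np.where(y,'Y',np.where(g<120,'D',np.where(g>140,'W','.')))
for r in range(120,206,4): print(r,''.join(cl[r,275:370]))
# ring outer fit, at candidate ring-top heights
P=[]
for r in range(135,186,2):
    row=y[r]; ctr=320
    # nose is white; find outermost dark run adjoining yellow on both sides
    L=[u for u in range(280,320) if y[r,u-1] and g[r,u]<120 and g[r,u+1]<120]; Rr=[u for u in range(321,362) if (y[r,u+1] or y[r,u+2]) and g[r,u-1]<120 and not y[r,u]]
    if L: P.append((min(L)-.5,r))
    if Rr: P.append((max(Rr)+.0,r))
for z in(.059,.064,.069,.074):
    W=np.array([onz(c,q,z)[:2] for q in P]); print(z,fitc(W,.0315).round(4),len(W))
E
```

```text
cur [ 0.5181 -0.235   0.1859] yaw 87.02 turn 0.02 shift units [0.009 0.011 0.929] w 0.716 F [-0.2 -0.8 -2.3] j6 -2.08 t 28.95 tilt [ 0.0006 -0.0003]
[ 0.4068382  -0.91770254 -0.94770266]
120 DDDDDDDDDDDDDDDDDDDDDDDDDDDDDDDDD....WYYYYYYYYYYYYYYYWW.DDDDDDDDD.DDDDDDDDDDDDDDDDDDDDDDDDDDDDD
124 DDDDDDDDDDDDDDDDDDDDDDDD..YYYYYYYYYYYYYYYYYYYYYYYYYYYYYYYYYYYYYYW..DDDDDDDDDDDDDDDDDDDDDDDDDDDD
128 DDDDDDDDDDDDDDDDDDDYYYYYYYYYYYYYYYYYYYYYYYWDDDD.WYYYYYYYYYYYYYYYYYYYYYYW.DDDDDDDDDDDDDDDDDDDDDD
132 DDDDDDDDDDDDDDDYYYYYYYYYYYYYYYYYY..DDDDDDDDDDDDDDDDDDD...YYYYYYYYYYYYYYYYYYWDDDDDDDDDDDDDDD.DDD
136 DDDDDDDDDDDYYYYYYYYYYYYYYYDDDDDDDDDDD.DYYYYYWW.YYYYDDDDDDDDDDDD.YYYYYYYYYYYYYYYWDDDDDDDDDDDDDDD
140 DDDDDDDDDYYYYYYYYYYYYYDDDDDD.WYYYYYYWWWWWWWWWWWWWWWWWWWYYYYYDDDDDDD.YYYYYYYYYYYYYWDDDDDDDDDDDDD
144 DDDDDDDYYYYYYYYYYYYDDDDDDYYYYWWWWWWWWWWWWWWWWWWWWWWWWWWWWWWWWYYYYDDDDD.WYYYYYYYYYYYWDDDDDDDDDDD
148 DDDDDYYYYYYYYYYYYDDDDDDDDD..WWWWWWWWWWWWWWWWWWWWWWWWWWWWWWWWWWWWWDDDDDDDDWYYYYYYYYYYYWDDDDDDDDD
152 DDDDYYYYYYYYYYYDDDDDDDD.WWWWWWWWWWWWWWWWWWWWWWWWWWWWWWWWWWWWWWWWWWW.DDDDDD.YYYYYYYYYYYWDDDDDDDD
156 DDDYYYYYY
[... 726 characters left out ...]
WWWWWWWWWWWWWWWWWWWWWWWWWW.DDDWYYYYYYYYYYYYYYWDDDDDDDDDDDDDD
188 DDDDDDDDDDDDDYYYYYYYYYYYYYYYDDDDDDDDDD.WWWWWWWWWWWWW..DDDDDDDDWYYYYYYYYYYYYYYWDDDDDDDDDDDDDDDDD
192 DDDDDDDDDDDDDDDDYYYYYYYYYYYYYYDDWYYYYYYDDWYYYYYYYDDWYYYYYYDDWYYYYYYYYYYYYW.DDDDDDDDDDDDDDDDDDDD
196 DDDDDDDDDDDDDDDDDDDDD.YYYYYYYY.D.YYYYYYDD.YYYYYYDDD.YWYYYDD.YYYYYYYYW.DDDDDDDDDDDDDDDDDDDDDDDDD
200 DDDDDDDDDDDDDDDDDDDDDDDDDDDDDDDDDDDDDDDDYYYYYYYYYYYDDDDDDDDDDDDDDDDDDDDDDDDDDDDDDDDDDDDDDDDDDDD
204 DDDDDDDDDDDD.....DDDDDDDDDDDD..DDDD.....................DDDDDDDDDDDD.DDD......WWW.DDDDDDDDDDDDD
0.059 [ 0.4874 -0.2348  0.0326] 52
0.064 [ 0.4867 -0.2348  0.032 ] 52
0.069 [ 0.486  -0.2347  0.0315] 52
0.074 [ 0.4852 -0.2346  0.0309] 52
```

```bash
python3 - <<'E'
from lap import *
def edges(n,rows,u0,u1,zs):
    c=np.load(n+'.npy',allow_pickle=True).item(); im=cv2.imread(f'pics/{n}.png'); g=im[:,:,2].astype(float)  # red: yellow/wood bright, steel dark
    for r in rows:
        v=g[r,u0:u1]; t=150; E=[]
        for k in range(len(v)-1):
            if (v[k]-t)*(v[k+1]-t)<0: E.append((u0+k+(t-v[k])/(v[k+1]-v[k]),'d' if v[k]>t else 'u'))
        print(n,r,[f'{e:.1f}{s}' for e,s in E]); 
        for z in zs: print('    y mm',z,[round(float(onz(c,(e,r),z)[1]*1000),1) for e,s in E])
edges('w4',[194,196,198],300,345,[.023])
edges('w13',[191,193,195],300,345,[.064,.074])
E
```

```text
w4 194 ['304.5d', '307.2u', '314.4d', '316.7u', '323.3d', '325.9u', '332.2d', '335.5u']
    y mm 0.023 [110.8, 113.4, 120.5, 122.7, 129.2, 131.7, 137.9, 141.1]
w4 196 ['304.7d', '307.5u', '314.5d', '317.0u', '323.1d', '325.4u', '332.6d', '335.1u']
    y mm 0.023 [110.8, 113.6, 120.4, 122.9, 128.9, 131.2, 138.2, 140.7]
w4 198 ['305.4d', '307.5u', '314.2d', '317.3u', '322.7d', '325.3u', '332.4d', '334.7u']
    y mm 0.023 [111.4, 113.5, 120.0, 123.1, 128.5, 130.9, 137.9, 140.2]
w13 191 ['304.2d', '306.8u', '313.2d', '315.3u', '323.5d', '326.3u', '334.7u']
    y mm 0.064 [-252.3, -249.5, -242.7, -240.5, -231.8, -228.9, -220.0]
    y mm 0.074 [-251.6, -248.9, -242.3, -240.2, -231.8, -229.0, -220.4]
w13 193 ['304.6d', '306.6u', '313.6d', '315.5u', '323.4d', '325.2u', '332.3d', '334.4u']
    y mm 0.064 [-252.1, -249.9, -242.5, -240.4, -232.1, -230.2, -222.6, -220.4]
    y mm 0.074 [-251.4, -249.3, -242.1, -240.1, -232.0, -230.2, -222.9, -220.8]
w13 195 ['304.7d', '306.8u', '313.6d', '315.7u', '323.1d', '325.1u', '332.1d', '334.0u']
    y mm 0.064 [-252.0, -249.8, -242.6, -240.4, -232.5, -230.3, -222.9, -220.8]
    y mm 0.074 [-251.3, -249.2, -242.2, -240.1, -232.4, -230.3, -223.2, -221.2]
```

Call:
drive_tool(commands="61.2 -0.2 0 -0.2 0;61.2 -0.5 0 0 0;61.2 -0.5 0 0 0;61.2 -0.2 0 0 0;61.2 0 0 0 0;61.2 0 0 0 0;61.2 0 0 0 0;61.2 0 0 0 0")

```text
time: 30.0
tool_pos: [0.5597, -0.2371, 0.191]
tool_rot: [0.0, 0.026, 1.0, -0.0]
contact_force: [0.2, 0.2, -2.3]
gripper_width: 0.72
```

```bash
python3 - <<'E'
from lap import *
plan(.5179,-.2347,.158,87)
c,im=shot('wrist'); cv2.imwrite('pics/w14.png',im); np.save('w14.npy',c,allow_pickle=True)
a=proj(c,[[.487,-.2348,.064],[.52,-.2348,.064]]);print(a)
g=im[:,:,2].astype(float)
r0=int(a[1,1])
for r in range(r0-6,r0+7,2):
    v=g[r,295:350];E=[]
    for k in range(len(v)-1):
        if (v[k]-150)*(v[k+1]-150)<0: E.append(295+k+(150-v[k])/(v[k+1]-v[k]))
    print(r,np.round(E,1),[round(float(onz(c,(e,r),.064)[1]*1000),1) for e in E])
# circles: red-channel radial edges
ang=np.radians(np.r_[np.arange(50,311,4)])
hsv=cv2.cvtColor(im,cv2.COLOR_BGR2HSV); S=hsv[:,:,1]
for nm,z,rad,img in(('wheel',.059,.082,im.mean(2)),('collar',.059,.044,S),('ringouter',.064,.0318,S),('nose',.073,.0235,S)):
    q=rays_edge(c,im,np.array([.487,-.2348,z]),rad,img,ang); W=np.array([onz(c,p,z)[:2] for p in q]); f=fitc(W,rad); res=np.hypot(W[:,0]-f[0],W[:,1]-f[1])-f[2]
    print(nm,f.round(4),len(W),'mad',np.median(np.abs(res)).round(5))
    if nm=='ringouter':
        for s in(1,-1):
            H=W[(W[:,1]+.2348)*s>.006]; print('  half',s,fitc(H,rad).round(4))
E
```

```text
cur [ 0.5597 -0.2371  0.191 ] yaw 87.02 turn 0.02 shift units [1.396 0.008 1.099] w 0.720 F [ 0.2  0.2 -2.3] j6 -2.04 t 30.00 tilt [ 0.0001 -0.0001]
[[319.13838327 120.33816767]
 [320.79512409 153.17167526]]
147 [302.  308.8 311.5 315.7 317.7 318.3 324.5 328.1 330.4 336.5] [-253.9, -246.9, -244.1, -239.7, -237.7, -237.0, -230.7, -226.9, -224.5, -218.3]
149 [314.9 324.  335.5] [-240.7, -231.3, -219.4]
151 [303.8 306.3 313.5 315.3 323.5 325.9 332.4 334.8] [-252.3, -249.7, -242.3, -240.3, -231.8, -229.4, -222.7, -220.2]
153 [304.2 306.3 313.5 315.3 323.4 325.1 332.5 334.4 348.4] [-252.1, -249.8, -242.4, -240.5, -232.1, -230.3, -222.7, -220.6, -206.1]
155 [304.5 306.4 313.7 315.4 323.  325.  332.3 334.2 346.2] [-251.8, -249.9, -242.2, -240.5, -232.6, -230.5, -222.9, -221.0, -208.4]
157 [296.2 305.3 307.7 308.1 316.1 322.6 333.9 343.2] [-260.6, -251.1, -248.7, -248.3, -239.9, -233.1, -221.4, -211.6]
159 [299.5 305.1 308.6 332.7 333.1 340.2] [-257.4, -251.5, -247.9, -222.6, -222.2, -214.8]
wheel [ 0.4874 -0.235   0.0804] 66 mad 0.00054
collar [ 0.4881 -0.2344  0.0444] 66 mad 0.00017
ringouter [ 0.4899 -0.2348  0.0309] 66 mad 0.00154
  half 1 [ 0.4877 -0.2272  0.0248]
  half -1 [ 0.4862 -0.2387  0.0279]
nose [ 0.4892 -0.2348  0.0301] 66 mad 0.0015
```

```bash
python3 - <<'E'
from lap import *
c=np.load('w14.npy',allow_pickle=True).item(); im=cv2.imread('pics/w14.png'); 
S=cv2.cvtColor(im,cv2.COLOR_BGR2HSV)[:,:,1].astype(np.float32)
ax=np.array([.4881,-.2344])
def prof(z,a,r0,r1,n):
    rr=np.linspace(r0,r1,n); P=np.c_[ax[0]+rr*np.cos(a),ax[1]+rr*np.sin(a),0*rr+z]; q=proj(c,P).astype(np.float32)
    return rr,cv2.remap(S,q[:,0].reshape(1,-1),q[:,1].reshape(1,-1),cv2.INTER_LINEAR)[0],q
pts=[];out=[]
for d in range(20,345,6):
    a=np.radians(d-3); rr,v,q=prof(.064,a,.0405,.027,136)   # inward from the yellow
    k=np.argmax(v<125) if (v<125).any() and v[0]>125 else None
    if k: pts.append((d-3,rr[k]*1000)); 
    # nose/land outer edge, outward from white
    rr,v2,q=prof(.069,a,.018,.030,121); k2=np.argmax(v2>60) if (v2>60).any() else 0
    out.append((d-3,round(rr[k2]*1000,1)))
print('ring outer r',[(int(a),round(float(r),1)) for a,r in pts])
p=np.array(pts); m=(abs(abs(p[:,0]-177)-0)>14)&(p[:,0]>40)&(p[:,0]<312)
W=np.c_[ax[0]+p[:,1]/1000*np.cos(np.radians(p[:,0])),ax[1]+p[:,1]/1000*np.sin(np.radians(p[:,0]))]
print('all',((fitc(W[m],.0315)-[ax[0],ax[1],0])*1000).round(2))
for lo,hi in((40,165),(190,312)):
    s=m&(p[:,0]>lo)&(p[:,0]<hi); print('half',((fitc(W[s],.0315)-[ax[0],ax[1],0])*1000).round(2))
print('white->sat edge',out)
E
```

```text
ring outer r [(23, 36.4), (29, 32.5), (35, 30.7), (41, 30.3), (47, 30.4), (53, 30.8), (59, 31.0), (65, 31.0), (71, 31.3), (77, 31.6), (83, 31.7), (89, 32.0), (95, 32.2), (101, 32.4), (107, 32.5), (113, 33.0), (119, 33.0), (125, 33.3), (131, 33.3), (137, 33.5), (143, 33.7), (149, 33.7), (155, 33.7), (161, 33.8), (167, 33.9), (173, 36.3), (179, 36.9), (185, 34.3), (191, 34.0), (197, 33.6), (203, 33.8), (209, 33.6), (215, 33.7), (221, 33.5), (227, 33.4), (233, 33.1), (239, 33.1), (245, 32.6), (251, 32.6), (257, 32.7), (263, 32.4), (269, 31.9), (275, 31.7), (281, 31.7), (287, 31.5), (293, 30.9), (299, 30.8), (305, 30.5), (311, 30.5), (317, 30.2), (323, 31.9), (329, 34.2), (335, 40.2), (341, 39.8)]
all [-2.05  0.04 31.99]
half [-2.12  0.43 31.67]
half [-2.19 -0.63 31.43]
white->sat edge [(17, np.float64(25.2)), (23, np.float64(25.4)), (29, np.float64(18.0)), (35, np.float64(29.6)), (41, np.float64(29.2)), (47, np.float64(29.3)), (53, np.float64(29.6)), (59, np.float64(29.8)), (65, np.float64(29.9)), (71, np.float64(18.0)), (77, np.float64(25.4)), (83, np.float64(18.0)), (89, np.float64(18
[... 354 characters left out ...]
 (179, np.float64(25.2)), (185, np.float64(25.5)), (191, np.float64(25.2)), (197, np.float64(25.1)), (203, np.float64(25.1)), (209, np.float64(25.3)), (215, np.float64(25.2)), (221, np.float64(25.5)), (227, np.float64(26.3)), (233, np.float64(18.0)), (239, np.float64(18.0)), (245, np.float64(25.5)), (251, np.float64(25.4)), (257, np.float64(18.0)), (263, np.float64(18.0)), (269, np.float64(18.0)), (275, np.float64(25.4)), (281, np.float64(18.0)), (287, np.float64(18.0)), (293, np.float64(30.0)), (299, np.float64(29.8)), (305, np.float64(29.4)), (311, np.float64(29.4)), (317, np.float64(29.1)), (323, np.float64(18.0)), (329, np.float64(25.2)), (335, np.float64(25.1)), (341, np.float64(25.3))]
```

Call:
drive_tool(commands="60.8 0.3 0 0 0;60.8 0.6 0 0.1 0;60.8 0.49 0.01 0.3 0;60.8 0 0 0.3 0;60.8 0 0 0.2 0;60.8 0 0 0.1 0;60.8 0 0 0 0;60.8 0 0 0 0")

```text
time: 31.05
tool_pos: [0.5186, -0.2347, 0.1612]
tool_rot: [0.0, 0.026, 1.0, -0.0]
contact_force: [-0.4, -0.5, -2.4]
gripper_width: 0.716
```

Call:
drive_tool(commands="60.8 0 0 0.05 0;60.8 0 0 0.05 0;60.8 0 0 0.04 0;60.8 0 0 0.03 0;60.8 0 0 0.03 0;60.8 0 0 0 0;60.8 0 0 0 0;60.8 0 0 0 0")

```text
time: 32.05
tool_pos: [0.5196, -0.2353, 0.1572]
tool_rot: [0.002, 0.026, 1.0, -0.001]
contact_force: [-0.8, -0.1, 5.5]
gripper_width: 0.715
```

Call:
drive_tool(commands="60.8 0 0 -0.1 0;60.8 0 0 -0.1 0;60.8 0 0 0 0;60.8 0 0 0 0;60.8 0 0 0 0;60.8 0 0 0 0;60.8 0 0 0 0;60.8 0 0 0 0")

```text
time: 33.05
tool_pos: [0.5182, -0.2346, 0.1609]
tool_rot: [-0.0, 0.026, 1.0, 0.0]
contact_force: [-0.7, 0.4, -2.2]
gripper_width: 0.712
```

```bash
python3 - <<'E'
from lap import *
plan(.5179,-.2347,.158,87)
c,im=shot('wrist'); cv2.imwrite('pics/w15.png',im); np.save('w15.npy',c,allow_pickle=True)
for n in('w2','w4','w5','w13','w14','w15'):
    g=cv2.imread(f'pics/{n}.png').astype(float).mean(2); b=cv2.imread(f'pics/{n}.png').astype(float)
    col=b[196:250,310:330].mean(1); gray=col.mean(1); sat=col.max(1)-col.min(1)
    print(n,[(196+k,int(gray[k]),int(sat[k])) for k in list(range(2,16))],'far',[(196+k,int(gray[k]),int(sat[k])) for k in range(44,53)])
S=cv2.cvtColor(im,cv2.COLOR_BGR2HSV)[:,:,1]
g=im[:,:,2].astype(float)
for r in range(182,204,2):
    v=g[r,295:350];E=[295+k+(150-v[k])/(v[k+1]-v[k]) for k in range(len(v)-1) if (v[k]-150)*(v[k+1]-150)<0]
    print(r,np.round(E,1))
print([ (z,onz(c,(319.5,193),z).round(4)) for z in(.064,.059)])
E
```

```text
cur [ 0.5182 -0.2346  0.1609] yaw 87.03 turn 0.03 shift units [ 0.011 -0.003  0.095] w 0.712 F [-0.7  0.4 -2.2] j6 -2.07 t 33.05 tilt [-0.0001  0.    ]
w2 [(198, 62, 66), (199, 61, 64), (200, 74, 61), (201, 101, 29), (202, 113, 2), (203, 114, 3), (204, 116, 4), (205, 117, 4), (206, 130, 4), (207, 161, 5), (208, 193, 5), (209, 212, 5), (210, 221, 5), (211, 226, 4)] far [(240, 233, 3), (241, 232, 3), (242, 228, 3), (243, 215, 6), (244, 189, 46), (245, 158, 140), (246, 154, 156), (247, 154, 156), (248, 154, 155)]
w4 [(198, 135, 72), (199, 113, 51), (200, 91, 24), (201, 100, 33), (202, 121, 48), (203, 126, 43), (204, 108, 3), (205, 119, 3), (206, 125, 4), (207, 130, 4), (208, 149, 5), (209, 177, 5), (210, 198, 5), (211, 209, 6)] far [(240, 152, 4), (241, 151, 5), (242, 149, 5), (243, 147, 5), (244, 139, 4), (245, 133, 16), (246, 143, 101), (247, 150, 154), (248, 150, 155)]
w5 [(198, 124, 66), (199, 91, 35), (200, 84, 27), (201, 88, 20), (202, 98, 5), (203, 111, 4), (204, 123, 4), (205, 127, 4), (206, 134, 4), (207, 156, 5), (208, 183, 5), (209, 202, 6), (210, 210, 5), (211, 214, 4)] far 
[... 906 characters left out ...]
, 100, 44), (200, 114, 14), (201, 128, 3), (202, 139, 3), (203, 143, 5), (204, 146, 5), (205, 163, 4), (206, 191, 5), (207, 214, 5), (208, 225, 5), (209, 227, 4), (210, 229, 3), (211, 233, 3)] far [(240, 161, 5), (241, 153, 5), (242, 144, 14), (243, 147, 97), (244, 150, 154), (245, 150, 152), (246, 149, 152), (247, 151, 154), (248, 154, 154)]
182 [296.4 343.2 347.2]
184 [298.1 341.6 346.3]
186 [299.7 340.1 344.7]
188 [295.2 301.5 338.4 342.6]
190 [297.1 304.1 340.5]
192 [299.4 307.3 333.3 338.3]
194 [300.5 312.6 327.2 337.3]
196 [301.6 314.6 323.4]
198 [295.1 315.4 323.3 343.9]
200 [315.9 316.6]
202 []
[(0.064, array([ 0.5134, -0.2353,  0.064 ])), (0.059, array([ 0.5147, -0.2354,  0.059 ]))]
```

```bash
python3 - <<'E'
from lap import *
im=cv2.imread('pics/w15.png'); c=np.load('w15.npy',allow_pickle=True).item()
for r in range(184,204): print(r,' '.join('%3d'%v for v in im[r,296:346,2]))
s=np.array([.5182,-.2346,.1609])
# predicted pixels: eye centres (ring top .064) and pins at tool offset dx
for e in(-.2462,-.2264): print('eye',proj(c,[[.5199,e,.064]]).round(1), 'hole x-ends',proj(c,[[.5164,e,.064],[.5234,e,.064]]).round(1).tolist())
for dx in(-.002,0,.002): print('pin end',dx,proj(c,[[s[0]+dx,s[1]-.0097,.0695],[s[0]+dx-.004,s[1]-.0097,.074]]).round(1).tolist())
E
```

```text
184  77 127 145 204 239 236 235 231 232 232 234 232 231 229 233 234 236 234 234 232 235 237 235 233 233 233 231 233 234 232 230 229 229 232 234 232 231 232 232 232 232 234 232 223 203 182 129 109 104 108
185  72  93 130 149 226 235 234 231 233 233 233 231 229 230 231 235 237 235 234 233 236 237 235 235 232 231 230 234 236 232 230 229 230 233 234 233 229 232 232 233 231 232 223 198 178 144 102 106 109 118
186  67  69 105 119 166 228 236 231 232 232 233 233 231 229 233 235 236 236 234 233 235 237 234 234 233 233 230 234 233 232 230 228 231 233 233 232 230 233 233 232 231 227 198 192 158 104 106 103 114 168
187  72  67  76  85 124 179 224 233 233 232 232 231 230 231 232 235 237 234 234 234 236 237 234 234 233 232 230 232 233 232 229 229 231 232 234 232 230 231 232 231 224 203 185 174 119 107 107 113 167 238
188  94  71  66  70  95 120 180 222 232 233 232 232 231 231 233 235 236 235 235 232 236 236 234 234 232 233 232 232 233 231 230 227 232 233 234 233 231 231 231 227 200 178 168 125 108 104 113 171 240 252
189 156  91  70  69  72  92 127 172 211 229 233 230 230 230 233 236 237 235 234 
[... 2545 characters left out ...]
65  64  65  63  63  68  75
202  68  78  79  81  86  90  90 100 103 100 107 104  98 103 127 140 137 136 139 137 135 134 140 140 139 136 140 140 139 137 140 136 126 139 141 131  71  60  72  77  80  81  82  87  86  92  91 104 103 107
203  77  81  88  95 101 110 110 114 115 115 111 112 107 126 138 144 140 141 138 136 135 140 141 138 143 141 141 142 140 137 141 144 139 140 143 135 107  91  77  81  80  87  95 104 105 107 109 117 117 110
eye [[308.8 200. ]] hole x-ends [[308.6, 196.5], [309.0, 203.4]]
eye [[329. 199.]] hole x-ends [[328.8, 195.5], [329.1, 202.4]]
pin end -0.002 [[310.3, 197.8], [309.9, 194.9]]
pin end 0 [[310.4, 199.8], [310.0, 197.0]]
pin end 0.002 [[310.5, 201.8], [310.1, 199.0]]
```

Call:
drive_tool(commands="60.8 -0.05 0 0 0;60.8 -0.04 0 0 0;60.8 0 0 0.04 0;60.8 0 0 0.04 0;60.8 0 0 0.04 0;60.8 0 0 0.03 0;60.8 0 0 0 0;60.8 0 0 0 0")

```text
time: 34.1
tool_pos: [0.5209, -0.2349, 0.1563]
tool_rot: [-0.0, 0.026, 1.0, -0.0]
contact_force: [-0.5, -0.9, -1.6]
gripper_width: 0.712
```

Call:
drive_tool(commands="60.8 0 0 0.04 0;60.8 0 0 0.03 0;60.8 0 0 0.03 0;60.8 0 0 0.02 0;60.8 0 0 0 0;60.8 0 0 0 0;60.8 0 0 0 0;60.8 0 0 0 0")

```text
time: 35.1
tool_pos: [0.5213, -0.235, 0.1534]
tool_rot: [0.0, 0.026, 1.0, -0.0]
contact_force: [-0.6, -1.0, 3.2]
gripper_width: 0.711
```

Call:
drive_tool(commands="58 0 0 -0.01 0;56 0 0 -0.01 0;54 0 0 -0.01 0;52 0 0 -0.01 0;50 0 0 -0.01 0;50 -0.02 0 0 0;50 -0.02 0 0 0;50 0 0 0 0")

```text
time: 36.1
tool_pos: [0.5226, -0.2349, 0.1553]
tool_rot: [0.0, 0.026, 1.0, -0.0]
contact_force: [-0.4, 0.3, 6.6]
gripper_width: 0.593
```

Call:
drive_tool(commands="52 -0.01 0 0.01 0;54 -0.01 0 0.01 0;56 -0.01 0 0.01 0;58 -0.005 0 0.01 0;59.5 0 0 0.005 0;60.5 0 0 0 0;61.2 0 0 0 0;61.2 0 0 0 0")

```text
time: 37.1
tool_pos: [0.5233, -0.2346, 0.1529]
tool_rot: [0.0, 0.026, 1.0, 0.0]
contact_force: [-0.2, 0.7, 5.1]
gripper_width: 0.715
```

```bash
cat > ck.py <<'E'
from lap import *
import sys
n=sys.argv[1]; plan(.5179,-.2347,.158,87)
c,im=shot('wrist'); cv2.imwrite(f'pics/{n}.png',im); np.save(n+'.npy',c,allow_pickle=True)
S=cv2.cvtColor(im,cv2.COLOR_BGR2HSV)[:,:,1].astype(np.float32)
def prof(ax,z,a,r0,r1,n):
    rr=np.linspace(r0,r1,n); P=np.c_[ax[0]+rr*np.cos(a),ax[1]+rr*np.sin(a),0*rr+z]; q=proj(c,P).astype(np.float32)
    return rr,cv2.remap(S,q[:,0].reshape(1,-1),q[:,1].reshape(1,-1),cv2.INTER_LINEAR)[0]
ax=np.array([.4881,-.2344]); A=np.radians(np.arange(60,300,4))
W=np.array([onz(c,p,.059)[:2] for p in rays_edge(c,im,np.array([*ax,.059]),.044,S,A)]); f=fitc(W,.044); print('collar',f.round(4)); ax=f[:2]
p=[]
for d in range(40,316,4):
    a=np.radians(d); rr,v=prof(ax,.064,a,.0405,.027,136)
    if v[0]>125 and (v<125).any(): p.append((d,rr[np.argmax(v<125)]))
p=np.array(p); X=np.c_[p[:,1]*np.cos(np.radians(p[:,0])),p[:,1]*np.sin(np.radians(p[:,0]))]; m=abs(p[:,0]-177)>15
print('ring rel axis mm',(fitc(X[m],.0315)*1000).round(2))
for lo,hi in((0,165),(190,360)):
    s=m&(p[:,0]>lo)&(p[:,0]<hi); print(' half',(fitc(X[s],.0315)*1000).round(2),s.sum())
E
python3 ck.py w16
```

```text
cur [ 0.5233 -0.2346  0.1529] yaw 87.03 turn 0.03 shift units [ 0.178 -0.012 -0.17 ] w 0.715 F [-0.2  0.7  5.1] j6 -2.07 t 37.10 tilt [0.0001 0.0006]
collar [ 0.4884 -0.2344  0.0443]
ring rel axis mm [-1.64  0.04 31.85]
 half [-1.63  0.2  31.72] 31
 half [-1.69 -0.11 31.72] 30
```

Call:
drive_tool(commands="61.2 0 0 -0.03 0;61.2 0 0 -0.05 0;61.2 0 0 -0.1 0;61.2 0 0 -0.3 0;61.2 0 0 -0.4 0;61.2 -0.4 0 -0.3 0;61.2 -0.5 0 0 0;61.2 -0.3 0 0 0")

```text
time: 38.15
tool_pos: [0.5603, -0.2367, 0.1881]
tool_rot: [-0.0, 0.026, 1.0, 0.0]
contact_force: [0.4, 0.4, -3.0]
gripper_width: 0.712
```

```bash
python3 ck.py w17; python3 - <<'E'
from lap import *
c=np.load('w17.npy',allow_pickle=True).item(); g=cv2.imread('pics/w17.png')[:,:,2].astype(float)
r0=int(proj(c,[[.521,-.236,.064]])[0,1])
for r in range(r0-5,r0+6,2):
    v=g[r,295:350];E=[295+k+(150-v[k])/(v[k+1]-v[k]) for k in range(len(v)-1) if (v[k]-150)*(v[k+1]-150)<0]
    print(r,[round(float(onz(c,(e,r),.064)[1]*1000),1) for e in E])
E
```

```text
cur [ 0.5603 -0.2367  0.1881] yaw 87.05 turn 0.05 shift units [ 1.416 -0.008  1.005] w 0.712 F [ 0.4  0.4 -3. ] j6 -2.04 t 38.15 tilt [-0.0001  0.0001]
collar [ 0.4884 -0.2344  0.0443]
ring rel axis mm [-1.220e+00 -1.000e-02  3.176e+01]
 half [-1.26  0.41 31.42] 31
 half [-1.35 -0.46 31.38] 30
148 [-253.3, -245.5, -244.8, -239.6, -230.9, -218.5]
150 [-252.2, -239.8, -231.4, -219.6]
152 [-251.5, -248.5, -241.6, -239.9, -231.9, -229.7, -222.5, -220.4]
154 [-251.2, -249.3, -241.7, -239.1, -232.2, -230.5, -222.8, -220.7, -206.6]
156 [-251.1, -249.0, -241.7, -239.0, -232.6, -230.6, -223.3, -221.2, -209.0]
158 [-259.9, -251.2, -248.3, -247.3, -239.2, -232.9, -221.4, -212.2]
```

```bash
python3 - <<'E'
from h import *
plan(.481,.3335,.175,106)
b=cv2.imread('pics/w17.png').astype(float)[196:250,310:330].mean(1); print([(196+k,int(b[k].mean()),int(b[k].max()-b[k].min())) for k in list(range(2,16))+list(range(44,53))])
E
```

```text
cur [ 0.5608 -0.2366  0.1878] yaw 87.06 turn -18.94 shift units [-2.68  19.001  0.433] w 0.720 F [ 0.2 -0.6 -2.9] j6 -2.04 t 38.20 tilt [0.0003 0.0004]
[(198, 118, 5), (199, 128, 4), (200, 138, 3), (201, 144, 4), (202, 146, 5), (203, 159, 5), (204, 185, 5), (205, 210, 6), (206, 224, 4), (207, 228, 3), (208, 229, 3), (209, 231, 3), (210, 234, 3), (211, 234, 3), (240, 143, 6), (241, 159, 100), (242, 163, 156), (243, 162, 157), (244, 161, 156), (245, 158, 156), (246, 158, 154), (247, 156, 154), (248, 153, 154)]
```

Call:
drive_tool(commands="61 0 0 0 -9.5;61 0 0 0 -9.4;61 -0.06 0.4 0 0;61 -0.1 0.7 0 0;61 -0.14 0.95 0 0;61 -0.14 0.95 0 0;61 -0.14 0.95 0 0;61 -0.14 0.95 0 0")

```text
time: 39.2
tool_pos: [0.5389, -0.0871, 0.1882]
tool_rot: [-0.0, -0.138, 0.99, 0.0]
contact_force: [1.2, -0.2, -1.5]
gripper_width: 0.721
```

Call:
drive_tool(commands="61 -0.14 0.95 0 0;61 -0.14 0.95 0 0;61 -0.14 0.95 0 0;61 -0.14 0.95 0 0;61 -0.14 0.95 0 0;61 -0.14 0.95 0 0;61 -0.14 0.95 0 0;61 -0.14 0.95 0 0")

```text
time: 40.2
tool_pos: [0.5081, 0.141, 0.1882]
tool_rot: [-0.0, -0.138, 0.99, 0.0]
contact_force: [-0.2, -0.1, -2.7]
gripper_width: 0.72
```

Call:
drive_tool(commands="61 -0.15 0.95 0 0;61 -0.15 0.95 0 0;61 -0.15 0.95 0 0;61 -0.15 0.95 0 0;61 -0.15 0.95 0 0;61 -0.12 0.8 0.1 0;61 -0.1 0.6 0.15 0;61 -0.05 0.35 0.15 0")

```text
time: 41.2
tool_pos: [0.4844, 0.336, 0.1759]
tool_rot: [-0.0, -0.139, 0.99, -0.0]
contact_force: [-0.3, 0.2, -2.1]
gripper_width: 0.715
```

```bash
python3 - <<'E'
from h import *
plan(.481,.3335,.175,106)
c,im=shot('wrist'); cv2.imwrite('pics/w18.png',im); np.save('w18.npy',c,allow_pickle=True)
plan(.481,.3335,.175,106)
b=im.astype(float)[192:250,312:328].mean(1); print([(192+k,int(b[k].mean()),int(b[k].max()-b[k].min())) for k in list(range(0,20))+list(range(46,58))])
v=im[225,265:375].astype(int); print('row225',[(265+k,int(x.mean())) for k,x in enumerate(v)][::3])
E
```

```text
cur [0.4844 0.336  0.1759] yaw 105.95 turn -0.05 shift units [ 0.132 -0.048  0.03 ] w 0.715 F [-0.3  0.2 -2.1] j6 -1.37 t 41.20 tilt [-0.0003 -0.0003]
cur [0.484  0.3365 0.1751] yaw 105.98 turn -0.02 shift units [ 0.124 -0.067  0.002] w 0.719 F [-0.8  0.9 -2.3] j6 -1.37 t 41.25 tilt [-0.0015  0.0002]
[(192, 39, 36), (193, 42, 32), (194, 44, 28), (195, 44, 26), (196, 50, 32), (197, 61, 46), (198, 91, 23), (199, 113, 3), (200, 115, 4), (201, 118, 3), (202, 120, 4), (203, 128, 5), (204, 152, 4), (205, 184, 6), (206, 206, 6), (207, 218, 6), (208, 223, 5), (209, 228, 3), (210, 232, 3), (211, 234, 3), (238, 231, 3), (239, 227, 3), (240, 213, 5), (241, 190, 43), (242, 161, 136), (243, 156, 156), (244, 155, 154), (245, 154, 154), (246, 152, 154), (247, 152, 154), (248, 156, 154), (249, 156, 155)]
row225 [(265, 142), (268, 145), (271, 143), (274, 126), (277, 20), (280, 22), (283, 21), (286, 24), (289, 70), (292, 167), (295, 166), (298, 167), (301, 167), (304, 163), (307, 166), (310, 163), (313, 166), (316, 163), (319, 163), (322, 161), (325, 165), (328, 162), (331, 166), (334, 163), (337, 160), (340, 160), (343, 165), (346, 162), (349, 148), (352, 69), (355, 20), (358, 22), (361, 24), (364, 24), (367, 108), (370, 109), (373, 109)]
```

Call:
drive_tool(commands="61 -0.02 -0.06 0.1 0;61 0 0 0.25 0;61 0 0 0.25 0;61 0 0 0.25 0;61 0 0 0.15 0;61 0.01 0 0.15 0;61 0.02 0 0.15 0;61 0 0 0 0")

```text
time: 42.25
tool_pos: [0.4852, 0.333, 0.1368]
tool_rot: [-0.0, -0.139, 0.99, -0.0]
contact_force: [-0.5, -1.2, -2.4]
gripper_width: 0.713
```

Call:
drive_tool(commands="61 0.02 0.01 0.16 0;61 0.02 0.01 0.16 0;61 0.02 0.01 0.16 0;61 0.02 0.01 0.16 0;61 0.02 0 0.16 0;61 0.02 0 0.14 0;61 0.02 0 0.12 0;61 0 0 0 0")

```text
time: 43.25
tool_pos: [0.481, 0.333, 0.1051]
tool_rot: [-0.0, -0.139, 0.99, -0.0]
contact_force: [-0.9, -0.1, -3.1]
gripper_width: 0.713
```

Call:
drive_tool(commands="61 0 0 0.06 0;61 0 0 0.06 0;61 0 0 0.05 0;61 0 0 0.03 0;61 0 0 0.03 0;61 0 0 0 0;61 0 0 0 0;61 0 0 0 0")

```text
time: 44.25
tool_pos: [0.4816, 0.3333, 0.0995]
tool_rot: [0.001, -0.139, 0.99, 0.0]
contact_force: [-1.8, -0.9, 5.3]
gripper_width: 0.716
```

```bash
python3 - <<'E'
from h import *
plan(.481,.3335,.098,106)
c,im=shot('wrist'); cv2.imwrite('pics/w19.png',im); np.save('w19.npy',c,allow_pickle=True)
b=im.astype(float)[192:250,312:328].mean(1); print([(192+k,int(b[k].mean()),int(b[k].max()-b[k].min())) for k in list(range(0,20))+list(range(46,58))])
E
```

```text
cur [0.4816 0.3333 0.0995] yaw 105.93 turn -0.07 shift units [0.016 0.012 0.052] w 0.716 F [-1.8 -0.9  5.3] j6 -1.37 t 44.25 tilt [0.0011 0.0004]
[(192, 54, 55), (193, 52, 55), (194, 52, 54), (195, 51, 53), (196, 50, 52), (197, 65, 35), (198, 97, 9), (199, 115, 4), (200, 117, 3), (201, 121, 4), (202, 120, 5), (203, 135, 5), (204, 163, 6), (205, 194, 5), (206, 214, 5), (207, 221, 5), (208, 225, 4), (209, 230, 3), (210, 233, 3), (211, 234, 3), (238, 230, 3), (239, 225, 4), (240, 208, 5), (241, 185, 62), (242, 157, 156), (243, 157, 155), (244, 156, 155), (245, 155, 155), (246, 153, 155), (247, 153, 155), (248, 152, 155), (249, 153, 153)]
```

Call:
drive_tool(commands="61 0 0 -0.04 0;62 0 0 0 0;63 0 0 0 0;65 0 0 0 0;68 0 0 0 0;72 0 0 0 0;78 0 0 0 0;85 0 0 0 0")

```text
time: 45.3
tool_pos: [0.4811, 0.3331, 0.0998]
tool_rot: [0.0, -0.139, 0.99, 0.0]
contact_force: [0.4, -0.6, 0.5]
gripper_width: 0.996
```

```bash
python3 - <<'E'
from h import *
plan(.481,.3335,.098,106)
c,im=shot('wrist'); cv2.imwrite('pics/w20.png',im); np.save('w20.npy',c,allow_pickle=True)
b=im.astype(float)[192:250,312:328].mean(1); print([(192+k,int(b[k].mean()),int(b[k].max()-b[k].min())) for k in list(range(0,20))+list(range(46,58))])
o=np.array([.481,.3333,.008]);a=np.radians(106); y=np.array([np.cos(a),np.sin(a),0]); x=np.array([-y[1],y[0],0])
print([proj(c,[o+s*.015*x+[0,0,z]]).round(1)[0] for s,z in((1,.05),(1,.07),(-1,.07))])
E
```

```text
cur [0.4811 0.3331 0.0998] yaw 105.93 turn -0.07 shift units [0.001 0.013 0.061] w 0.996 F [ 0.4 -0.6  0.5] j6 -1.37 t 45.30 tilt [0.0001 0.    ]
[(192, 51, 52), (193, 52, 53), (194, 51, 54), (195, 50, 53), (196, 49, 51), (197, 64, 36), (198, 94, 10), (199, 110, 3), (200, 113, 3), (201, 115, 3), (202, 125, 4), (203, 151, 6), (204, 183, 5), (205, 205, 5), (206, 214, 4), (207, 221, 6), (208, 227, 4), (209, 231, 3), (210, 231, 3), (211, 223, 3), (238, 227, 4), (239, 215, 4), (240, 178, 9), (241, 124, 75), (242, 135, 143), (243, 155, 155), (244, 154, 154), (245, 152, 155), (246, 153, 154), (247, 151, 153), (248, 151, 154), (249, 151, 154)]
[array([320.6, 198.1]), array([320.6, 205.7]), array([320.6, 244.4])]
```

Call:
drive_tool(commands="85 0 0 -0.3 0;85 0 0 -0.6 0;85 0 0 -0.8 0;85 0 0 -0.9 0;85 0 0 -0.6 0;85 0 0 -0.2 0;85 0 0 0 0;85 0 0 0 0")

```text
time: 46.35
tool_pos: [0.4805, 0.3328, 0.2004]
tool_rot: [-0.001, -0.139, 0.99, -0.0]
contact_force: [-0.6, 0.0, 0.5]
gripper_width: 0.996
```

```bash
python3 - <<'E'
from h import *
plan(.481,.3335,.201,106)
c,im=shot('wrist'); cv2.imwrite('pics/w21.png',im); np.save('w21.npy',c,allow_pickle=True)
m=((im.max(2)<45)*255).astype(np.uint8); m[:,:280]=0;m[:,365:]=0;m[:180]=0;m[238:]=0
n,l,s,ce=cv2.connectedComponentsWithStats(m)
for i in range(1,n):
    if s[i,4]>60: print(s[i],ce[i].round(1))
# compare same quantities for w1 handles: [355 191 14 32 262], [300 192 11 32 215]; predicted px
for o,n in(((.481,.3333,.008),'nominal'),((.4790,.3327,.008),'shift2')):
    o=np.array(o);a=np.radians(106); y=np.array([np.cos(a),np.sin(a),0]); x=np.array([-y[1],y[0],0])
    print(n,[proj(c,[o+k*.0265*y+s_*.008*x+[0,0,.135]]).round(1)[0].tolist() for k in(-1,1) for s_ in(1,-1)],'head',[proj(c,[o+s_*.015*x+[0,0,z]]).round(1)[0].tolist() for s_,z in((1,.05),(1,.07),(-1,.07))])
b=im.astype(float)[170:225,316:326].mean(1); print([(170+k,int(b[k].mean()),int(b[k].max()-b[k].min())) for k in range(0,50)])
E
```

```text
cur [0.4805 0.3328 0.2004] yaw 105.92 turn -0.08 shift units [-0.023  0.019 -0.02 ] w 0.996 F [-0.6  0.   0.5] j6 -1.37 t 46.35 tilt [-0.002  -0.0011]
[285 186  14  31 248] [291.5 199.5]
[343 186  13  31 234] [348.6 199.9]
nominal [[289.1, 202.1], [289.7, 220.1], [352.4, 202.1], [351.8, 220.1]] head [[320.7, 174.8], [320.7, 178.4], [320.7, 205.7]]
shift2 [[289.0, 199.7], [289.6, 217.8], [352.5, 199.7], [351.9, 217.8]] head [[320.7, 173.0], [320.7, 176.4], [320.7, 203.9]]
[(170, 51, 53), (171, 50, 53), (172, 50, 52), (173, 48, 49), (174, 78, 18), (175, 109, 3), (176, 123, 4), (177, 163, 4), (178, 199, 4), (179, 213, 6), (180, 225, 4), (181, 230, 3), (182, 221, 4), (183, 186, 5), (184, 154, 4), (185, 154, 5), (186, 155, 4), (187, 155, 5), (188, 154, 6), (189, 154, 5), (190, 156, 5), (191, 157, 5), (192, 157, 4), (193, 156, 5), (194, 153, 5), (195, 153, 5), (196, 157, 4), (197, 184, 5), (198, 216, 4), (199, 229, 3), (200, 227, 4), (201, 222, 5), (202, 213, 4), (203, 171, 8), (204, 79, 73), (205, 75, 84), (206, 97, 105), (207, 138, 145), (208, 155, 156), (209, 156, 156), (210, 155, 156), (211, 155, 155), (212, 153, 154), (213, 152, 154), (214, 151, 153), (215, 150, 153), (216, 149, 153), (217, 148, 153), (218, 147, 153), (219, 147, 152)]
```

```bash
python3 -c "
from plant import manip
print(manip.job_done(), manip.state()['time'])"
```

```text
the job is handed in; nothing more can be done
the job is handed in; nothing more can be done
```

I handed the job in at about 46.4 s, but the ring measured slightly short of fully closed, so I can't say it closed completely.

**What I did:** I took the ring off the block with the pliers by its eyes and spread it to the stop. I lowered it over the spindle nose and pressed the collar down with about 8–9 N, then let the ring close below the land. The pliers are back in their holder.

**Problems on the way:**
- The lightly gripped pliers tilted about 3° in the fingers. The pins twice landed on the eye lobes, at about 8–10 N, before I shifted them and they went in.
- After the first release the ring sat about 2 mm off-centre and was still open by q ≈ 0.035. I put the pins back in, part-spread it (well under the 0.2 needed to come off), drew it towards the eyes and released it again.

**Last checks:**
- **Ring:** it stayed below the land when the pliers lifted away. The gap between the eye lobes measured 6.9 mm, against about 6.1 mm closed on the block, which gives q ≈ 0.01. It still seemed about 1.2 mm off-centre. The fit to the two halves was noisier and suggested a little more opening, so the two readings disagree. I left it there rather than run the clock down on a third try.
- **Collar:** I did not measure its final height directly.
- **Pliers:** they are upright and seated at the right height, about 2 mm off their first position within the slot's play. The gripper is clear above them.
- **Bench:** I did nothing to the other things and kept the paths clear of them, but took no final picture of the whole bench.

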